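# Draw the sample hood's sash down with the hook pole

## Task

Close the small sample hood: take the orange-handled hook pole from its stand, put its hook through the blue ring on the raised sash and draw the sash slowly and gently down until you feel its hidden catch snap over and hold it. Then unhook without lifting the sash again and lay the pole back in its stand as it lay before. Never touch the hood, sash or ring with the hand or arm, and leave the two vials and the amber tape roll before the hood where they are.

Things in the scene. Friction and masses are not known exactly. Their poses are not given: they have to be found in the camera images.
- hood: Fixed white sample hood, 180 deep (x) x 240 wide (y) x 360 high mm. Origin: centre of its underside; -x is the front, z up. Sash face at x = -0.105, posts to x = -0.112. Hidden in the left post is a catch block of unknown height: 11 to 5 mm before the stop its sprung roller adds up to 3 N of resistance, then snaps over and pushes the sash on to the stop; about 1 N of lift undoes it.
- sash (a joint): Travel of the clear sash in m, 0 up, growing downward; starts at 0 to 0.02. Fully home, on a sprung stop (3 N per mm for 3 mm), it reads between 0.105 and 0.15: it differs each time and can only be felt. About 0.3 kg on a balance spring that floats it at the top and lifts it with 16 N per m of travel; 0.8 N dry friction; damper of 70 N per m/s. Let go before the catch holds, it creeps up again.
- ring_center (a point): Round blue steel ring fixed to the sash's top rail, parallel to the sash. Opening 40 mm across, bar 7 mm thick, outside 54 mm. Origin: centre of the opening; the opening's axis is the hood's x, +x towards the sash, whose face is 35 mm behind. A stem holds it from its top only: the space behind its lower half is free. Centre 325 mm above the worktop with the sash up. Keep the load on it under 12 N.
- pole_stand: Fixed stand with two upright forks. Origin: on the worktop under the stored pole's handle centre; +x towards the hook end. Forks 12 mm thick at x = -0.048 and +0.052; slots 11 mm wide, flared, open above; slot floor 54 mm, fork tips about 75 mm above the worktop. Base 142 x 56 x 8 mm. The stored pole's axes are parallel to the stand's, its handle centre 50 mm above the stand's origin.
- pole_grip (a point): Centre of the pole's flat orange handle, to be gripped here: 50 long (x) x 14 thick (y) x 40 high (z) mm; fingers close along y. x runs towards the hook, z up. An 8 mm round shaft lies along x, its axis 8 mm above this point, forwards to the hook and back to x = -0.066. Pole 120 g. The handle may turn a little in the fingers under load.
- hook_bend (a point): The bend of the hook: the shaft's axis where it turns down, 85 mm ahead of and 8 mm above the handle's centre. From here the hook's tip points down (the pole's -z); its lower end is 18 mm below this point, the whole hook is 22 mm high and 8 mm thick. Axes as the pole.
- vial_red: Glass vial with red cap, 19 x 19 x 58 mm, standing loose before the hood. Origin: centre of its underside.
- vial_black: Glass vial with black cap, 19 x 19 x 58 mm, standing loose before the hood. Origin: centre of its underside.
- tape_roll: Amber roll of tape, 64 x 64 x 13 mm, lying loose before the hood. Origin: centre of its underside.
Mind the look-alikes: they are no part of the job. What is meant by the part that bears pole_grip is not green, and is the larger of those in its own colour.

How it is judged:
On the way, in this order (a step that is already met when the one before it is completed fails the run):
1. the hook has passed through the ring, its tip behind it, and pulls on it with the sash on its way down (contact force between pole and sash above 1 N and x of hook_bend in the frame of ring_center between 0.006 and 0.035 m and z of hook_bend in the frame of ring_center between -0.022 and 0.02 m and value of joint sash between 0.05 and 0.095 m), for 0.1 s.
2. the sash has been drawn down past 0.1 with the hook still in the ring (value of joint sash above 0.1 m and x of hook_bend in the frame of ring_center above 0.006 m and distance between hook_bend and ring_center below 0.04 m), for 0.1 s.
At the end, for the whole second after the job is handed in: The sash is down (travel over 0.1) and held there by its catch, not creeping up (slower than 3 mm/s); the pole rests in both forks of its stand, hook end at the hook side, handle centre within 15 mm along and 6 mm across of its stored place and within 5 mm of its stored height; released and at rest (value of joint sash above 0.1 m and velocity of joint sash above -0.003 m/s and x of pole_grip in the frame of pole_stand between -0.015 and 0.015 m and y of pole_grip in the frame of pole_stand between -0.006 and 0.006 m and z of pole_grip in the frame of pole_stand between 0.045 and 0.055 m and x of hook_bend in the frame of pole_stand above 0.06 m and z of hook_bend in the frame of pole_stand below 0.065 m and linear speed of pole below 0.02 m/s); the robot touches nothing.
It fails at once if the pole loads the ring or sash with more than 12 N (contact force between pole and sash above 12 N).
It fails at once if the hand or arm touches the hood, sash or ring (contact force between the arm and hood above 0.5 N).
It fails at once if the fingers touch the hood, sash or ring (contact force between the fingers and hood above 0.5 N).
It fails at once if a vial or the tape roll is moved by more than 15 mm (distance of any of vial_red, vial_black, tape_roll from where it was at the start of the episode above 0.015 m).
It also fails if it takes over 72 s, if anything falls off the work surface, if the arm or the gripper's body presses on something with over 40 N, if the wrist force passes 120 N, or if a joint passes its speed limit or range.

## Robot

A 7-joint arm with a two-finger parallel gripper is mounted at the origin on a cart in front of the work surface, level with it; the furniture and walls round the work are solid. World frame = base frame: x ahead of the robot, y to its left, z up, the work surface at z = 0. Lengths are in m, angles in rad, forces in N, time in s.
With the tool pointing down it reaches from about 0.4 to 0.85 m from the base axis. Payload 10.4 kg.
Tool frame: the origin (TCP) lies midway between the tips of the shut fingers; the grasp point (between the pads) lies 19 mm behind it (r.tcp_to_grasp is the z of the grasp point in the tool frame, in m); z points along the fingers, x is the direction in which the jaws open and shut, and the axes are right-handed (so a half turn about z gives the same grasp; the last joint's range is limited). The gripper opens to 87 mm and grips with 3 to 60 N. Pads are 19 mm wide; open, the fingers measure 117 mm over their backs; the gripper's body (75 mm by 190 mm) begins 51 mm behind the grasp point.
Start: joints at [1.236, 0.332, -0.065, 1.46, 0.022, 1.35, -0.088], TCP at [0.192, -0.595, 0.223] pointing down, gripper open.
Joint ranges: [-2.6, 2.6], [-0.5, 2.12], [-1.47, 1.34], [0.16, 2.42], [-1.27, 4.41], [0.06, 2.06], [-2.6, 2.6]. Speed limits (rad/s): [2.22, 2.22, 2.79, 2.79, 3.14, 3.14, 3.14].

## Interface

Orientations are given as a unit quaternion [x, y, z, w].
In Python, from bench import r, camera, close_job gives the robot as it stands. The module is installed in compiled form; this text tells all that it offers.
- The arm moves only by the shell command python3 -m crank 'ROWS' [FORCE]. ROWS is JSON, a list of rows, each an object of numbers: "x", "y", "z": the shift along the tool's x, y, z scaled (see below); "ax", "ay", "az": the turn, a rotation vector about the tool's x, y, z scaled (see below); "claw": the closure, from -1 (fully open) to 1 (shut), so that 0 is half open. A call has exactly 5 rows; each row is the pose to reach, as a shift and turn from the pose commanded when the call began, along the tool's axes at that moment; what a row does not reach only later rows make up. The controller multiplies each number of a shift by 1 m and each number of a turn by 2 rad. A row lasts 1/12 s, in which the tool goes at most 41.7 mm and 7.16 degrees, less where a joint would pass 70% of its speed; a pose out of reach is approached as far as the arm can. A call with a number of a shift or a turn outside -1 to 1 is refused whole. A call with a gripper value outside its range is refused whole. The fingers move at their own pace and stop on an object; FORCE is the grip in N (left out, the last holds). Time passes only in rows, so rows that repeat a pose let the fingers close, or fill a call up. It gives the time, the measured TCP pose, the force and the opening at its end, in the units of the state.
- r.read_state(): the state, without advancing time (a new reading comes with each control period).
- camera(name): name is "scene" or "top" or "wrist"; returns a dict with "color" (420x560x3 uint8, blue, green, red), "fx", "fy", "cx", "cy" (pixels), "eye" and "orientation" of the camera in the world. Camera axes: x right, y down, z forward; pixel columns grow to the right and rows downward; lengths in m; the calibration is good to about 2 mm. A picture is of the moment at which its call begins. There is no depth.
- close_job(): hands the job in, once; it reports no verdict.
The state is a dict: "time": time; "joint_positions": joint angles; "joint_vel": joint speeds; "joint_torque": joint torques, N m; "ee_pos": TCP position; "eef_rot": TCP orientation; "ft_force": force on the tool from outside, world axes, zero at the start; "torque": the same for the moment, N m; "width": finger opening in m.
Only numpy, scipy, OpenCV 4.12 (cv2) and the standard library are available. Lean on these libraries where they do the work, as an engineer would, in place of code of your own. Each camera call takes 0.05 s, during which the arm holds its last target. There are 200 camera calls.

## Working session

There is one attempt and no reset: what is moved stays moved. The work goes in short steps, Python scripts to look and compute and a shell command to move; the robot and the scene stay as the last step left them, time stands still between calls to the robot, and variables do not carry over. Pictures are saved under pics/ and viewed, about 8 in all and at most 12, crops included, and the job is handed in when it is done.

```bash
mkdir -p pics; cat > h.py <<'E'
import numpy as np, cv2
from scipy.spatial.transform import Rotation as R
from bench import r, camera
def ray(c,u,v):
    d=R.from_quat(c["orientation"]).apply([(u-c["cx"])/c["fx"],(v-c["cy"])/c["fy"],1]); return np.array(c["eye"]),d
def onz(c,u,v,z):
    e,d=ray(c,u,v); return e+d*(z-e[2])/d[2]
def proj(c,p):
    q=R.from_quat(c["orientation"]).inv().apply(np.array(p)-c["eye"]); return c["cx"]+c["fx"]*q[0]/q[2], c["cy"]+c["fy"]*q[1]/q[2]
def tri(c1,p1,c2,p2):
    e1,d1=ray(c1,*p1);e2,d2=ray(c2,*p2)
    s=np.linalg.lstsq(np.c_[d1,-d2],e2-e1,rcond=None)[0]
    a,b=e1+s[0]*d1,e2+s[1]*d2; return (a+b)/2,np.linalg.norm(a-b)
E
python3 - <<'E'
from h import *
import pickle
cs={n:camera(n) for n in("scene","top")}
pickle.dump(cs,open("c0.pkl","wb"))
for n,c in cs.items():
    cv2.imwrite(f"pics/{n}0.png",c["color"]); print(n,c["eye"],c["orientation"],c["fx"],c["cx"],c["cy"])
s=r.read_state(); print(s["ee_pos"],s["eef_rot"],s["width"],s["time"],r.tcp_to_grasp)
E
```

```text
scene [-0.18607899  0.62905684  0.58314299] [-0.34679596  0.74756404 -0.51009638  0.24633768] 436.7424227157732 279.13523551353495 213.16150134671864
top [0.3385689  0.01193001 1.42622181] [ 0.70596601 -0.7020119   0.05909307 -0.07279623] 455.8062559600129 282.39044232099894 208.58058523122423
[ 0.19160537 -0.59453846  0.22183198] [ 8.08323362e-01 -5.88738418e-01 -5.44692399e-04 -3.47868601e-04] 0.08683232593405052 0.1 -0.0187
```

View pics/scene0.png

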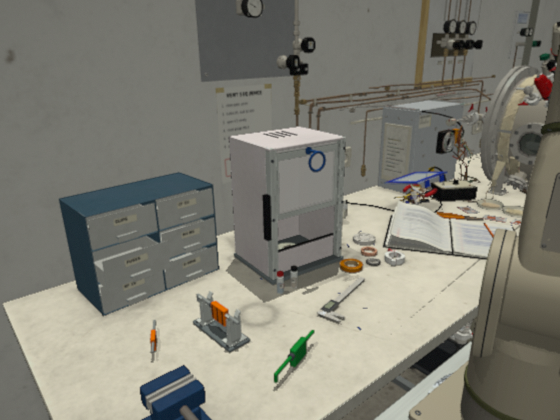

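View pics/top0.png

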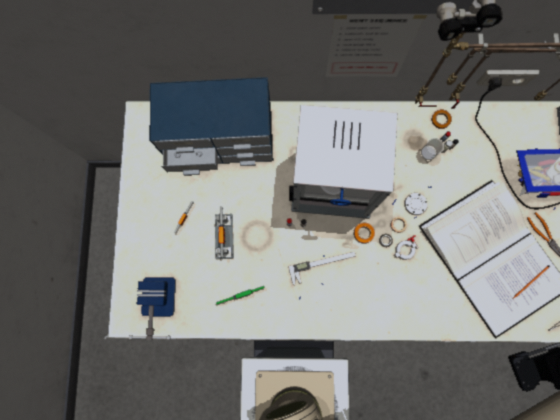

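Candidates for the pole: orange in the stand (scene 219,313 / top 222,237), a small orange one (scene 153,338 / top 184,217) and a green one (scene 297,352 / top 240,295). By the description (not green, the larger of the orange ones) it is the one in the stand. The ring is at scene (317,160), and the vials are at (280,280) and (294,275). I'll check this in one crop.

```bash
python3 - <<'E'
from h import *
import pickle
cs=pickle.load(open("c0.pkl","rb")); s,t=cs["scene"]["color"],cs["top"]["color"]
def crop(im,u,v,w,h,W=400,H=300): return cv2.resize(im[v:v+h,u:u+w],(W,H),interpolation=cv2.INTER_CUBIC)
a=np.hstack([crop(s,180,275,80,80*3//4),crop(t,190,200,80,60)])
b=np.hstack([crop(s,270,130,80,60),crop(t,280,180,120,90)])
cv2.imwrite("pics/crop1.png",np.vstack([a,b]))
for n,im in(("s",s),("t",t)):
    h=cv2.cvtColor(im,cv2.COLOR_BGR2HSV)
    for nm,lo,hi in(("orange",(8,150,120),(20,255,255)),("blue",(100,150,80),(125,255,255)),("red",(172,120,60),(180,255,255))):
        k,l,st,ce=cv2.connectedComponentsWithStats(cv2.inRange(h,lo,hi))
        for i in range(1,k):
            if st[i,4]>12: print(n,nm,st[i],ce[i].round(1))
E
```

```text
s orange [437 212  27   7 106] [450.1 215.2]
s orange [485 224   8  12  17] [488.6 229.7]
s orange [340 259  23  11 119] [351.  263.8]
s orange [211 301  17  25 184] [219.2 310.9]
s orange [150 330   6  12  55] [152.7 335.3]
s blue [310 149   9  10  24] [313.2 152.5]
s blue [434 171  10  10  45] [440.5 175.4]
s blue [399 181  20   2  20] [408.5 181.9]
s blue [425 180   4   7  23] [426.6 183.3]
s blue [144 367  45  27  83] [167.9 381.2]
s blue [186 381  17  16  91] [195.  387.3]
s blue [201 410   9  10  36] [203.9 415.8]
t orange [433 110  18  17 124] [441.5 118.3]
t orange [535 213  17  26  55] [544.1 224.7]
t orange [179 214   7  10  31] [181.9 218.5]
t orange [528 218  21  23  63] [537.3 230. ]
t orange [354 223  20  20 187] [363.8 232.3]
t orange [219 227   5  16  73] [220.8 234.7]
t orange [516 267  32  29  46] [531.  281.3]
t blue [517 149  43  43 547] [534.1 170.6]
t blue [334 190  15  12  46] [341.3 197.7]
t blue [139 282  17   7  86] [147.  284.8]
t blue [165 297   6  18  59] [167.9 308.1]
t blue [138 298  15   6  72] [144.1 300.3]
t blue [154 298   8   6  36] [157.9 300.4]
t blue [155 307   4   7  17] [156.1 310.1]
t blue [142 308   6   7  29] [144.3 311.1]
t red [550 192  10   3  24] [554.6 192.9]
```

View pics/crop1.png

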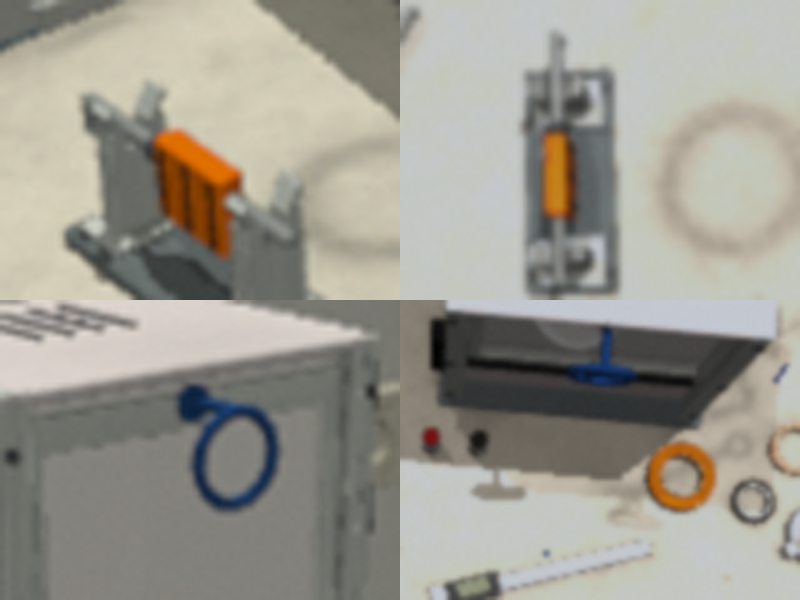

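```bash
python3 - <<'E'
from h import *
import pickle
cs=pickle.load(open("c0.pkl","rb")); s,t=cs["scene"],cs["top"]
f=lambda X,Y,sc,u,v:(X/sc+u-.5,Y/sc+v-.5)
print("ring",tri(s,f(235,156,5,270,130),t,f(201,75,10/3,280,180)))
hf=[onz(t,*f(155,y,5,190,200),.070) for y in(132,218)]
print("handle top ends",hf, "scene", [onz(s,*f(x,y,5,180,275),.070) for x,y in((166,135),(236,183))])
print("shaft tip", onz(t,*f(157,33,5,190,200),.062),onz(t,*f(157,295,5,190,200),.062))
g=cv2.cvtColor(t["color"],cv2.COLOR_BGR2GRAY)
m=cv2.inRange(t["color"],(225,225,225),(255,255,255))
print([onz(t,u,v,.36).round(4) for u,v in((296,180),(392,188),(302,107),(398,113))])
for n,p in(("red",(430,438)),("blk",(478,438)),):
    print(n,onz(t,*f(p[0]-400,p[1]-300,10/3,280,180),.058))
print("tape",onz(t,363.8,232.3,.013))
a=cv2.resize(t["color"][95:225,280:410],(600,600),interpolation=cv2.INTER_CUBIC)
cv2.imwrite("pics/hood.png",a)
E
```

```text
ring (array([ 0.56513832, -0.10784599,  0.31757585]), np.float64(0.00015564138763224866))
handle top ends [array([0.54099482, 0.22551594, 0.07      ]), array([0.48897403, 0.2238161 , 0.07      ])] scene [array([0.53451904, 0.22752366, 0.07      ]), array([0.4839189 , 0.22480168, 0.07      ])]
shaft tip [0.603359   0.22754805 0.062     ] [0.44363912 0.2223552  0.062     ]
[array([0.6102, 0.0012, 0.36  ]), array([ 0.5911, -0.2283,  0.36  ]), array([ 0.797 , -0.0134,  0.36  ]), array([ 0.7811, -0.25  ,  0.36  ])]
red [0.55908354 0.02067456 0.058     ]
blk [ 0.55927376 -0.02305966  0.058     ]
tape [ 0.53140375 -0.21373099  0.013     ]
```

View pics/hood.png

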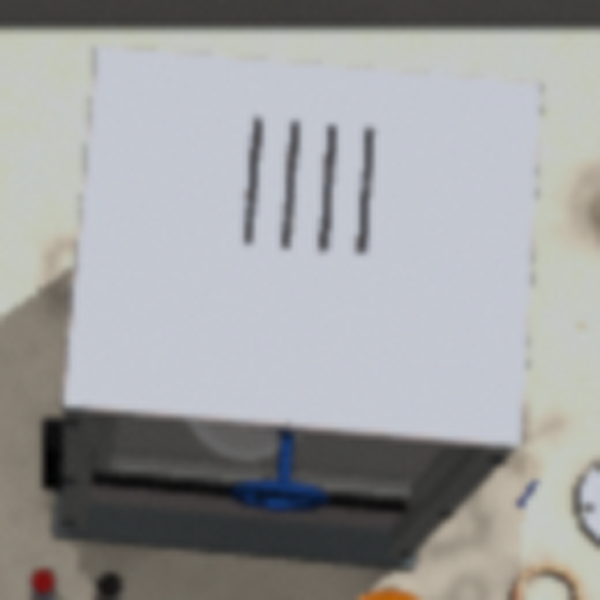

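Both crops agree: the orange pole lies in the stand with its hook end away from the robot. The ring centre is about (0.565,-0.108,0.318), and the hood's yaw is around -4.5°. Next I move to above the pole.

```bash
cat >> h.py <<'E'
def Rt(yaw,pitch=0): # tool rotation for pole yaw (deg); pitch>0 = nose down
    return R.from_euler("z",yaw,degrees=True)*R.from_euler("y",pitch,degrees=True)*R.from_matrix(np.array([[0,-1,0],[-1,0,0],[0,0,-1.]]))
def plan(p,yaw,pitch=0,p0=None,q0=None):
    s=r.read_state(); p0=s["ee_pos"] if p0 is None else p0; A=R.from_quat(s["eef_rot"] if q0 is None else q0)
    print("shift",A.inv().apply(np.array(p)-p0).round(4),"turn/2",((A.inv()*Rt(yaw,pitch)).as_rotvec()/2).round(4))
E
python3 - <<'E'
from h import *
import pickle
t=pickle.load(open("c0.pkl","rb"))["top"]
c=[onz(t,280+x*.21667-.4,95+y*.21667-.4,.36) for x,y in((65,407),(520,445),(97,48),(542,85))]
ang=lambda d:np.degrees(np.arctan2(d[1],d[0]))
print(np.round(c,4),ang(c[0]-c[1])-90,ang(c[2]-c[3])-90,ang(c[2]-c[0]),ang(c[3]-c[1]))
e=[onz(t,280+x*.21667-.4,95+y*.21667-.4,.36) for x,y in((248,243),(258,118),(361,250),(369,128))]
print(ang(e[1]-e[0]),ang(e[3]-e[2]))
plan([.42,-.25,.25],0); plan([.42,0.1,.22],1.87)
E
```

```text
[[ 0.6033  0.0067  0.36  ]
 [ 0.5837 -0.2286  0.36  ]
 [ 0.8023 -0.01    0.36  ]
 [ 0.7811 -0.2477  0.36  ]] -4.756365861935109 -5.100582480414715 -4.79185525034603 -5.51356126252064
-5.131080665566185 -4.910210747685793
shift [-0.2579 -0.3231 -0.0279] turn/2 [1.000e-04 6.000e-04 1.559e-01]
shift [-0.591  -0.4304  0.0026] turn/2 [1.000e-04 6.000e-04 1.396e-01]
```

```bash
python3 -m crank '[{"x":-0.258,"y":-0.323,"z":-0.028,"az":0.08},{"x":-0.258,"y":-0.323,"z":-0.028,"az":0.13},{"x":-0.258,"y":-0.323,"z":-0.028,"az":0.13},{"x":-0.258,"y":-0.323,"z":-0.028,"az":0.13},{"x":-0.258,"y":-0.323,"z":-0.028,"az":0.13}]' 40
python3 - <<'E'
from h import *
plan([.42,-.25,.25],0); plan([.42,0.1,.22],1.87)
E
```

```text
shift [-0.2579 -0.3231 -0.0279] turn/2 [1.000e-04 6.000e-04 1.559e-01]
shift [-0.591  -0.4304  0.0026] turn/2 [1.000e-04 6.000e-04 1.396e-01]schema error: expected keys x, y, z, ax, ay, az, claw
```

```bash
python3 -m crank '[{"x":-0.258,"y":-0.323,"z":-0.028,"ax":0,"ay":0,"az":0.08,"claw":-1},{"x":-0.258,"y":-0.323,"z":-0.028,"ax":0,"ay":0,"az":0.14,"claw":-1},{"x":-0.258,"y":-0.323,"z":-0.028,"ax":0,"ay":0,"az":0.14,"claw":-1},{"x":-0.258,"y":-0.323,"z":-0.028,"ax":0,"ay":0,"az":0.14,"claw":-1},{"x":-0.258,"y":-0.323,"z":-0.028,"ax":0,"ay":0,"az":0.14,"claw":-1}]' 40
python3 - <<'E'
from h import *
plan([.42,-.25,.25],0); plan([.42,0.1,.22],1.87)
E
```

```text
time: 0.52
ee_pos: [0.3068, -0.4202, 0.2364]
eef_rot: [0.718, -0.696, -0.0, 0.0]
ft_force: [1.3, -1.0, 0.5]
width: 0.0872
shift [-0.1666 -0.1185 -0.0136] turn/2 [0.0002 0.0001 0.0157]
shift [-0.5164 -0.1295  0.0164] turn/2 [ 0.0002  0.0001 -0.0006]
```

```bash
python3 -m crank '[{"x":-0.17,"y":-0.12,"z":-0.01,"ax":0,"ay":0,"az":0,"claw":-1},{"x":-0.17,"y":-0.12,"z":-0.01,"ax":0,"ay":0,"az":0,"claw":-1},{"x":-0.17,"y":-0.12,"z":-0.01,"ax":0,"ay":0,"az":0,"claw":-1},{"x":-0.17,"y":-0.12,"z":-0.01,"ax":0,"ay":0,"az":0,"claw":-1},{"x":-0.17,"y":-0.12,"z":-0.01,"ax":0,"ay":0,"az":0,"claw":-1}]'
python3 -m crank '[{"x":-0.04,"y":0,"z":0,"ax":0,"ay":0,"az":0,"claw":-1},{"x":-0.08,"y":0,"z":0,"ax":0,"ay":0,"az":0,"claw":-1},{"x":-0.12,"y":0,"z":0,"ax":0,"ay":0,"az":0,"claw":-1},{"x":-0.16,"y":0,"z":0,"ax":0,"ay":0,"az":0,"claw":-1},{"x":-0.2,"y":0,"z":0,"ax":0,"ay":0,"az":0,"claw":-1}]'
python3 -m crank '[{"x":-0.04,"y":-0.01,"z":0.01,"ax":0,"ay":0,"az":0,"claw":-1},{"x":-0.08,"y":-0.02,"z":0.02,"ax":0,"ay":0,"az":0,"claw":-1},{"x":-0.12,"y":-0.03,"z":0.03,"ax":0,"ay":0,"az":0,"claw":-1},{"x":-0.15,"y":-0.04,"z":0.04,"ax":0,"ay":0,"az":0,"claw":-1},{"x":-0.19,"y":-0.05,"z":0.05,"ax":0,"ay":0,"az":0,"claw":-1}]'
python3 - <<'E'
from h import *
plan([.513,.2247,.14],1.87)
E
```

```text
time: 0.93
ee_pos: [0.4212, -0.2464, 0.2466]
eef_rot: [0.718, -0.696, 0.0, 0.0]
ft_force: [0.9, -1.2, -0.2]
width: 0.0874
time: 1.35
ee_pos: [0.4137, -0.0466, 0.2464]
eef_rot: [0.718, -0.696, 0.0, 0.0]
ft_force: [1.6, -0.5, 0.3]
width: 0.0869
time: 1.77
ee_pos: [0.4583, 0.143, 0.1963]
eef_rot: [0.718, -0.696, 0.001, 0.0]
ft_force: [1.3, -0.6, 1.4]
width: 0.087
shift [-0.08   -0.0571  0.0563] turn/2 [-0.0003 -0.0004 -0.0011]
```

```bash
python3 -m crank '[{"x":-0.03,"y":-0.02,"z":0.02,"ax":0,"ay":0,"az":0,"claw":-1},{"x":-0.06,"y":-0.04,"z":0.04,"ax":0,"ay":0,"az":0,"claw":-1},{"x":-0.08,"y":-0.057,"z":0.05,"ax":0,"ay":0,"az":0,"claw":-1},{"x":-0.08,"y":-0.057,"z":0.05,"ax":0,"ay":0,"az":0,"claw":-1},{"x":-0.08,"y":-0.057,"z":0.05,"ax":0,"ay":0,"az":0,"claw":-1}]'
python3 - <<'E'
from h import *
import pickle
s=r.read_state();print(s["ee_pos"])
w=camera("wrist");cv2.imwrite("pics/w1.png",w["color"]);pickle.dump(w,open("w1.pkl","wb"));print(w["eye"],w["orientation"],w["fx"])
for p in([.513,.2247,.07],[.598,.2275,.062]):print(proj(w,p))
E
```

```text
time: 2.18
ee_pos: [0.5118, 0.2252, 0.1453]
eef_rot: [0.719, -0.695, -0.001, 0.001]
ft_force: [-0.1, -1.1, 0.1]
width: 0.0874
[0.51177198 0.22519443 0.1452524 ]
[0.58523933 0.22667948 0.30768746] [ 0.71250889 -0.68820191 -0.09541836  0.09800283] 367.5559739951709
(np.float64(281.0512768476477), np.float64(212.46205692325108))
(np.float64(281.2574758261596), np.float64(80.42216825065263))
```

View pics/w1.png

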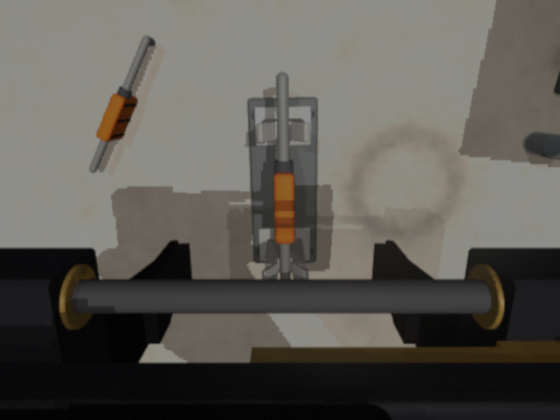

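The wrist view confirms it: the larger orange handle spans (285,173) to (285,243) and the hook end is at (282,73). The small look-alike lies at (115,115).

```bash
python3 - <<'E'
from h import *
import pickle
w=pickle.load(open("w1.pkl","rb"))
im=w["color"];h=cv2.cvtColor(im,cv2.COLOR_BGR2HSV)
k,l,st,ce=cv2.connectedComponentsWithStats(cv2.inRange(h,(4,150,70),(22,255,255)))
for i in range(1,k):
    if st[i,4]>300:print(st[i],ce[i])
for v in(173,200,214,243):print(v,onz(w,285,v,.07),im[v,285])
print("tip",onz(w,282,73,.066),"shaft",onz(w,282.5,120,.066),onz(w,284,165,.066),onz(w,285.5,262,.066))
E
```

```text
[ 97  94  29  47 652] [110.88803681 116.78374233]
[ 274  173   21   71 1386] [283.7034632  207.41847042]
173 [0.54011776 0.22303856 0.07      ] [ 33  56 101]
200 [0.52180326 0.22235729 0.07      ] [ 31  76 127]
214 [0.51200653 0.22199287 0.07      ] [ 34  92 140]
243 [0.49102482 0.22121239 0.07      ] [ 54  76 115]
tip [0.60217345 0.22717653 0.066     ] shaft [0.5737554  0.22586146 0.066     ] [0.5447097  0.22383968 0.066     ] [0.47493641 0.22022347 0.066     ]
```

```bash
python3 - <<'E'
from h import *
plan([.5145,.2233,.031],2.4)
E
```

```text
shift [ 0.0009 -0.0026  0.1152] turn/2 [ 0.0009  0.     -0.0046]
```

```bash
python3 -m crank '[{"x":0.001,"y":-0.003,"z":0.03,"ax":0.001,"ay":0,"az":-0.005,"claw":-1},{"x":0.001,"y":-0.003,"z":0.06,"ax":0.001,"ay":0,"az":-0.005,"claw":-1},{"x":0.001,"y":-0.003,"z":0.085,"ax":0.001,"ay":0,"az":-0.005,"claw":-1},{"x":0.001,"y":-0.003,"z":0.105,"ax":0.001,"ay":0,"az":-0.005,"claw":-1},{"x":0.001,"y":-0.003,"z":0.115,"ax":0.001,"ay":0,"az":-0.005,"claw":-1}]'
python3 -m crank '[{"x":0,"y":0,"z":0,"ax":0,"ay":0,"az":0,"claw":0},{"x":0,"y":0,"z":0,"ax":0,"ay":0,"az":0,"claw":0.5},{"x":0,"y":0,"z":0,"ax":0,"ay":0,"az":0,"claw":0.7},{"x":0,"y":0,"z":0,"ax":0,"ay":0,"az":0,"claw":0.9},{"x":0,"y":0,"z":0,"ax":0,"ay":0,"az":0,"claw":1}]' 15
python3 -m crank '[{"x":0,"y":0,"z":0,"ax":0,"ay":0,"az":0,"claw":1},{"x":0,"y":0,"z":0,"ax":0,"ay":0,"az":0,"claw":1},{"x":0,"y":0,"z":0,"ax":0,"ay":0,"az":0,"claw":1},{"x":0,"y":0,"z":0,"ax":0,"ay":0,"az":0,"claw":1},{"x":0,"y":0,"z":0,"ax":0,"ay":0,"az":0,"claw":1}]' 60
```

```text
time: 2.65
ee_pos: [0.5148, 0.2209, 0.0302]
eef_rot: [0.721, -0.693, 0.001, 0.0]
ft_force: [-0.8, -0.1, 0.6]
width: 0.0869
time: 3.07
ee_pos: [0.5164, 0.2233, 0.033]
eef_rot: [0.722, -0.692, 0.001, -0.002]
ft_force: [0.1, 0.3, 1.2]
width: 0.0613
time: 3.48
ee_pos: [0.5156, 0.2231, 0.0317]
eef_rot: [0.722, -0.692, 0.001, -0.001]
ft_force: [-0.1, 0.6, 0.3]
width: 0.0286
```

```bash
python3 -m crank '[{"x":0,"y":0,"z":0,"ax":0,"ay":0,"az":0,"claw":1},{"x":0,"y":0,"z":0,"ax":0,"ay":0,"az":0,"claw":1},{"x":0,"y":0,"z":0,"ax":0,"ay":0,"az":0,"claw":1},{"x":0,"y":0,"z":0,"ax":0,"ay":0,"az":0,"claw":1},{"x":0,"y":0,"z":0,"ax":0,"ay":0,"az":0,"claw":1}]' 60
python3 - <<'E'
from h import *
s=r.read_state();print(s["ee_pos"],s["ft_force"],s["torque"],s["width"],R.from_quat(s["eef_rot"]).as_matrix().round(4))
plan([.40,.10,.31],-4.95)
E
```

```text
time: 3.9
ee_pos: [0.5156, 0.2231, 0.0317]
eef_rot: [0.722, -0.692, 0.001, -0.001]
ft_force: [-0.0, 1.1, -0.4]
width: 0.0139
[0.51557255 0.22312548 0.03170925] [-0.04573059  1.10891509 -0.44838157] [ 0.04656516  0.01399368 -0.01347794] 0.013875214757523024 [[ 4.180e-02 -9.991e-01  2.000e-03]
 [-9.991e-01 -4.180e-02  0.000e+00]
 [ 1.000e-04 -1.900e-03 -1.000e+00]]
shift [ 0.1182  0.1201 -0.2785] turn/2 [-0.001   0.      0.0641]
```

```bash
python3 -m crank '[{"x":0,"y":0,"z":-0.01,"ax":0,"ay":0,"az":0,"claw":1},{"x":0,"y":0,"z":-0.03,"ax":0,"ay":0,"az":0,"claw":1},{"x":0,"y":0,"z":-0.06,"ax":0,"ay":0,"az":0,"claw":1},{"x":0,"y":0,"z":-0.09,"ax":0,"ay":0,"az":0,"claw":1},{"x":0,"y":0,"z":-0.12,"ax":0,"ay":0,"az":0,"claw":1}]'
python3 -m crank '[{"x":0.02,"y":0.02,"z":-0.03,"ax":0,"ay":0,"az":0.01,"claw":1},{"x":0.04,"y":0.04,"z":-0.06,"ax":0,"ay":0,"az":0.02,"claw":1},{"x":0.06,"y":0.06,"z":-0.09,"ax":0,"ay":0,"az":0.03,"claw":1},{"x":0.08,"y":0.08,"z":-0.12,"ax":0,"ay":0,"az":0.045,"claw":1},{"x":0.1,"y":0.1,"z":-0.15,"ax":0,"ay":0,"az":0.064,"claw":1}]'
python3 - <<'E'
from h import *
s=r.read_state();print(s["ee_pos"],s["ft_force"],s["torque"])
# bend target: 60mm before ring, height ring+7
rc=np.array([.560,-.108,.318]);X=np.array([np.cos(np.radians(4.95)),-np.sin(np.radians(4.95)),0])
plan(rc-X*(.085+.06)+[0,0,.007-.008-.0187],-4.95)
E
```

```text
time: 4.32
ee_pos: [0.5149, 0.2232, 0.1536]
eef_rot: [0.722, -0.692, 0.001, -0.001]
ft_force: [0.8, 0.4, -1.3]
width: 0.0135
time: 4.73
ee_pos: [0.4177, 0.1189, 0.3033]
eef_rot: [-0.676, 0.737, -0.001, 0.001]
ft_force: [0.8, -1.3, -0.7]
width: 0.0136
[0.41773024 0.1189024  0.30325403] [ 0.8476483  -1.29452669 -0.73194709] [-0.09973595 -0.0641419  -0.03087528]
shift [ 0.2138 -0.0163  0.0049] turn/2 [-0.0013  0.0002  0.0001]
```

```bash
python3 -m crank '[{"x":0.04,"y":0,"z":0.001,"ax":0,"ay":0,"az":0,"claw":1},{"x":0.08,"y":0,"z":0.002,"ax":0,"ay":0,"az":0,"claw":1},{"x":0.12,"y":0,"z":0.003,"ax":0,"ay":0,"az":0,"claw":1},{"x":0.16,"y":0,"z":0.004,"ax":0,"ay":0,"az":0,"claw":1},{"x":0.2,"y":0,"z":0.005,"ax":0,"ay":0,"az":0,"claw":1}]'
python3 -m crank '[{"x":0.007,"y":-0.008,"z":0,"ax":0,"ay":0,"az":0,"claw":1},{"x":0.014,"y":-0.016,"z":0,"ax":0,"ay":0,"az":0,"claw":1},{"x":0.014,"y":-0.016,"z":0,"ax":0,"ay":0,"az":0,"claw":1},{"x":0.014,"y":-0.016,"z":0,"ax":0,"ay":0,"az":0,"claw":1},{"x":0.014,"y":-0.016,"z":0,"ax":0,"ay":0,"az":0,"claw":1}]'
python3 - <<'E'
from h import *
import pickle
s=r.read_state();A=R.from_quat(s["eef_rot"])
print(s["ee_pos"],s["ft_force"])
cs={n:camera(n) for n in("scene","top","wrist")};pickle.dump(cs,open("c2.pkl","wb"))
g=s["ee_pos"]+A.apply([0,0,-.0187]); bend=g+A.apply([0,-.085,-.008]); print("bend",bend,[proj(c,bend) for c in cs.values()])
w=cs["wrist"]["color"]; sc=cs["scene"]["color"]; t=cs["top"]["color"]
cv2.imwrite("pics/m2.png",np.hstack([cv2.resize(w[0:315,70:490],(400,300)),cv2.resize(sc[120:210,260:380],(400,300),interpolation=cv2.INTER_CUBIC)]))
cv2.imwrite("pics/m2.png",np.vstack([cv2.imread("pics/m2.png"),np.hstack([cv2.resize(w[90:210,200:360],(400,300),interpolation=cv2.INTER_CUBIC),cv2.resize(t[170:260,280:400],(400,300),interpolation=cv2.INTER_CUBIC)])]))
E
```

```text
time: 5.15
ee_pos: [0.4013, -0.0817, 0.2974]
eef_rot: [-0.676, 0.737, -0.001, 0.001]
ft_force: [1.3, -1.3, -0.9]
width: 0.0136
time: 5.57
ee_pos: [0.417, -0.0939, 0.2967]
eef_rot: [-0.677, 0.736, -0.001, 0.001]
ft_force: [0.0, -0.1, -2.5]
width: 0.0137
[ 0.41697849 -0.09394609  0.29669974] [ 0.04350691 -0.12217266 -2.5270917 ]
bend [ 0.50163052 -0.10104791  0.32356027] [(np.float64(333.4185729636811), np.float64(163.58630667807196)), (np.float64(337.70246337963283), np.float64(227.04695935327976)), (np.float64(277.828512673248), np.float64(66.71592789397002))]
```

View pics/m2.png

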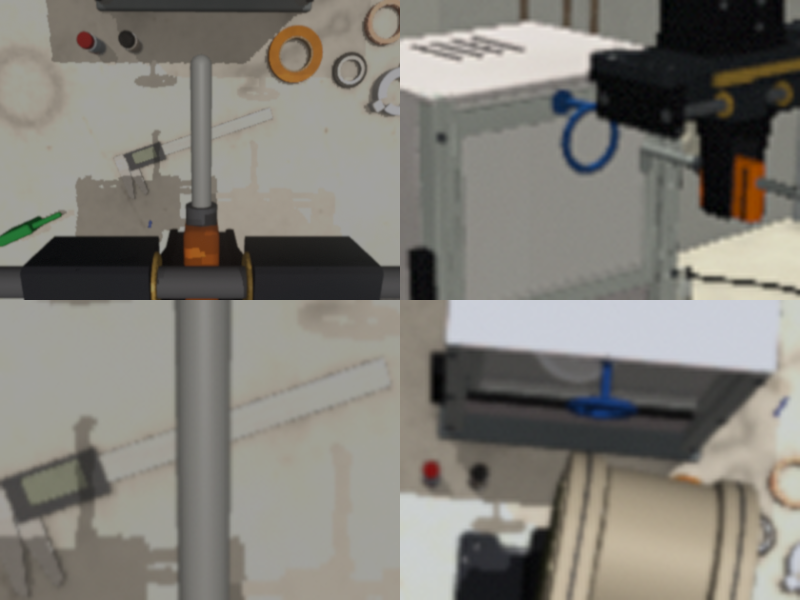

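```bash
python3 - <<'E'
from h import *
import pickle
c0=pickle.load(open("c0.pkl","rb"));c2=pickle.load(open("c2.pkl","rb"))
def ell(c,u,v,w,h):
    im=c["color"][v:v+h,u:u+w].astype(int); m=(im[...,0]-im[...,2]>35).astype(np.uint8)
    n,l,st,ce=cv2.connectedComponentsWithStats(m); i=1+np.argmax(st[1:,4]); print(st[i]+[u,v,0,0,0],(ce[i]+[u,v]).round(1)); return (l==i).astype(np.uint8)
ell(c0["scene"],295,140,40,45);m=ell(c0["top"],320,180,45,35);print(m[8:30,10:34])
Y=np.array([np.sin(np.radians(4.95)),np.cos(np.radians(4.95)),0]);Z=np.array([0,0,1])
for rc in([.565,-.108,.3176],[.56,-.108,.3176],[.555,-.108,.3176]):
    for n in("scene","top"):
        P=np.array([proj(c0[n],rc+rr*(np.cos(a)*Y+np.sin(a)*Z)) for rr in(.027,) for a in np.linspace(0,6.28,60)])
        print(rc,n,P.min(0).round(1),P.max(0).round(1))
E
```

```text
[306 147  19  24 121] [314.2 157. ]
[331 189  20  17 121] [340.5 200.1]
[[0 0 0 0 0 0 0 0 0 0 0 0 0 0 0 0 0 0 0 0 0 0 0 0]
 [0 0 0 0 0 0 0 0 0 0 0 0 1 0 0 0 0 0 0 0 0 0 0 0]
 [0 0 0 0 0 0 0 0 0 0 0 1 1 0 0 0 0 0 0 0 0 0 0 0]
 [0 0 0 0 0 0 0 0 0 0 0 1 1 0 0 0 0 0 0 0 0 0 0 0]
 [0 0 0 0 0 0 0 0 0 0 0 1 1 0 0 0 0 0 0 0 0 0 0 0]
 [0 0 0 0 0 0 0 0 0 0 0 1 1 0 0 0 0 0 0 0 0 0 0 0]
 [0 0 0 0 0 0 0 0 0 0 1 1 1 0 0 0 0 0 0 0 0 0 0 0]
 [0 0 0 0 0 0 0 0 0 0 1 1 1 0 0 0 0 0 0 0 0 0 0 0]
 [0 0 0 0 0 0 0 0 0 0 1 1 1 0 0 0 0 0 0 0 0 0 0 0]
 [0 0 0 0 0 0 0 0 0 0 1 1 1 0 0 0 0 0 0 0 0 0 0 0]
 [0 0 0 0 0 0 0 0 0 0 1 1 1 0 0 0 0 0 0 0 0 0 0 0]
 [0 0 0 1 1 1 1 1 1 1 1 1 1 1 1 0 0 0 0 0 0 0 0 0]
 [0 1 1 1 1 1 1 1 1 1 1 1 1 1 1 1 1 1 1 0 0 0 0 0]
 [0 1 1 1 1 1 1 1 1 1 1 1 1 1 1 1 1 1 1 1 0 0 0 0]
 [0 0 1 1 1 1 0 0 1 1 1 1 1 1 1 1 1 1 1 1 1 0 0 0]
 [0 0 0 1 1 1 1 1 1 1 1 1 1 1 1 1 1 1 1 1 0 0 0 0]
 [0 0 0 0 0 0 1 1 1 1 1 1 1 1 1 1 1 0 0 0 0 0 0 0]
 [0 0 0 0 0 0 0 0 0 1 1 1 0 0 0 0 0 0 0 0 0 0 0 0]
 [0 0 0 0 0 0 0 0 0 0 0 0 0 0 0 0 0 0 0 0 0 0 0 0]
 [0 0 0 0 0 0 0 0 0 0 0 0 0 0 0 0 0 0 0 0 0 0 0 0]
 [0 0 0 0 0 0 0 0 0 0 0 0 0 0 0 0 0 0 0 0 0 0 0 0]
 [0 0 0 0 0 0 0 0 0 0 0 0 0 0 0 0 0 0 0 0 0 0 0 0]]
[0.565, -0.108, 0.3176] scene [307.9 149.8] [325.  171.5]
[0.565, -0.108, 0.3176] top [329.  199.6] [350.9 204.4]
[0.56, -0.108, 0.3176] scene [309.3 150.1] [326.4 171.9]
[0.56, -0.108, 0.3176] top [329.  201.7] [350.9 206.3]
[0.555, -0.108, 0.3176] scene [310.8 150.4] [327.9 172.3]
[0.555, -0.108, 0.3176] top [329.  203.7] [351.  208.3]
```

```bash
python3 - <<'E'
from h import *
s=r.read_state();print(s["ee_pos"],s["ft_force"])
rc=np.array([.565,-.108,.3176]);X=np.array([np.cos(np.radians(4.95)),-np.sin(np.radians(4.95)),0])
for d in(-.018,.02): plan(rc-X*(.085-d)+[0,0,.007-.008-.0187],-4.95)
E
```

```text
[ 0.41685328 -0.09453284  0.29667995] [ 0.85384303 -0.45614961 -1.03853788]
shift [ 0.0007 -0.0458 -0.0011] turn/2 [-0.0011 -0.      0.001 ]
shift [ 0.0008 -0.0838 -0.001 ] turn/2 [-0.0011 -0.      0.001 ]
```

Align just before the ring and check in the scene view.

```bash
python3 -m crank '[{"x":0.001,"y":-0.015,"z":-0.001,"ax":-0.001,"ay":0,"az":0.001,"claw":1},{"x":0.001,"y":-0.03,"z":-0.001,"ax":-0.001,"ay":0,"az":0.001,"claw":1},{"x":0.001,"y":-0.046,"z":-0.001,"ax":-0.001,"ay":0,"az":0.001,"claw":1},{"x":0.001,"y":-0.046,"z":-0.001,"ax":-0.001,"ay":0,"az":0.001,"claw":1},{"x":0.001,"y":-0.046,"z":-0.001,"ax":-0.001,"ay":0,"az":0.001,"claw":1}]'
python3 - <<'E'
from h import *
s=r.read_state();A=R.from_quat(s["eef_rot"]);c=camera("scene")
bend=s["ee_pos"]+A.apply([0,-.085,-.0267]);print(bend,proj(c,bend))
cv2.imwrite("pics/m3.png",cv2.resize(c["color"][140:185,290:350],(800,600),interpolation=cv2.INTER_CUBIC))
E
```

```text
time: 6.13
ee_pos: [0.4627, -0.0999, 0.2974]
eef_rot: [-0.676, 0.737, 0.001, 0.0]
ft_force: [0.2, 0.5, -1.3]
width: 0.014
[ 0.54735932 -0.10730822  0.32401203] (np.float64(321.48655098262475), np.float64(159.46485333421452))
```

View pics/m3.png

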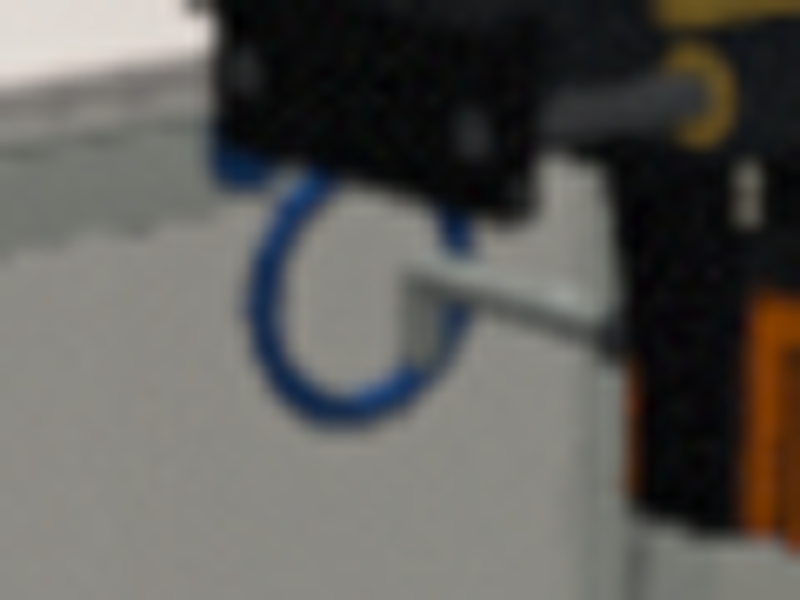

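The hook (bend at 321,160) stands just in front of the ring, which fits the prediction to 1 px. Now I insert it.

```bash
python3 -m crank '[{"x":0,"y":-0.005,"z":0,"ax":0,"ay":0,"az":0,"claw":1},{"x":0,"y":-0.01,"z":0,"ax":0,"ay":0,"az":0,"claw":1},{"x":0,"y":-0.015,"z":0,"ax":0,"ay":0,"az":0,"claw":1},{"x":0,"y":-0.018,"z":0,"ax":0,"ay":0,"az":0,"claw":1},{"x":0,"y":-0.02,"z":0,"ax":0,"ay":0,"az":0,"claw":1}]'
python3 -m crank '[{"x":0,"y":-0.005,"z":0,"ax":0,"ay":0,"az":0,"claw":1},{"x":0,"y":-0.01,"z":0,"ax":0,"ay":0,"az":0,"claw":1},{"x":0,"y":-0.015,"z":0,"ax":0,"ay":0,"az":0,"claw":1},{"x":0,"y":-0.018,"z":0,"ax":0,"ay":0,"az":0,"claw":1},{"x":0,"y":-0.018,"z":0,"ax":0,"ay":0,"az":0,"claw":1}]'
python3 - <<'E'
from h import *
s=r.read_state();A=R.from_quat(s["eef_rot"]);c=camera("scene")
bend=s["ee_pos"]+A.apply([0,-.085,-.0267]);print(bend,proj(c,bend),s["ft_force"],s["torque"])
cv2.imwrite("pics/m4.png",cv2.resize(c["color"][140:185,290:350],(800,600),interpolation=cv2.INTER_CUBIC))
E
```

```text
time: 6.6
ee_pos: [0.4829, -0.1023, 0.2976]
eef_rot: [-0.675, 0.738, 0.0, 0.0]
ft_force: [-0.7, 0.4, -0.9]
width: 0.0136
time: 7.02
ee_pos: [0.501, -0.1038, 0.2974]
eef_rot: [-0.675, 0.738, 0.0, 0.0]
ft_force: [-0.7, 0.3, -1.3]
width: 0.0137
[ 0.58565764 -0.11128785  0.3240659 ] (np.float64(311.7406661533609), np.float64(156.43583824238559)) [-0.72565306  0.31505992 -1.27237733] [0.01371958 0.09154731 0.01603795]
```

View pics/m4.png

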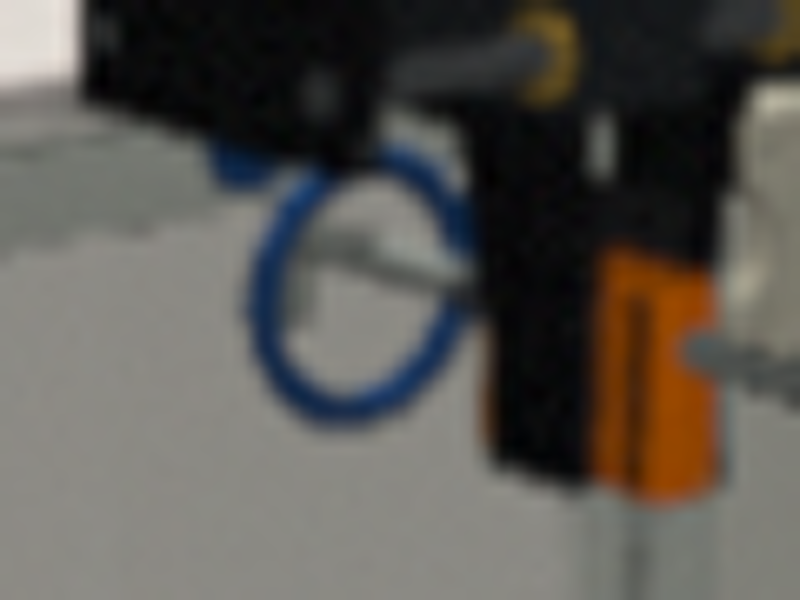

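The hook is through the ring (bend seen at about 313,157, behind the ring's plane). Now I lower it onto the bar and draw slowly.

```bash
cat > st.py <<'E'
from h import *
s=r.read_state();A=R.from_quat(s["eef_rot"]);b=s["ee_pos"]+A.apply([0,-.085,-.0267]);print("t",s["time"],"tcp",np.round(s["ee_pos"],4),"F",np.round(s["ft_force"],2),"T",np.round(s["torque"],2),"bend",b.round(4))
E
python3 -m crank '[{"x":0,"y":0,"z":0.005,"ax":0,"ay":0,"az":0,"claw":1},{"x":0,"y":0,"z":0.01,"ax":0,"ay":0,"az":0,"claw":1},{"x":0,"y":0,"z":0.014,"ax":0,"ay":0,"az":0,"claw":1},{"x":0,"y":0,"z":0.017,"ax":0,"ay":0,"az":0,"claw":1},{"x":0,"y":0,"z":0.019,"ax":0,"ay":0,"az":0,"claw":1}]' | grep -E 'pos|force'
python3 -m crank '[{"x":0,"y":0,"z":0.001,"ax":0,"ay":0,"az":0,"claw":1},{"x":0,"y":0,"z":0.002,"ax":0,"ay":0,"az":0,"claw":1},{"x":0,"y":0,"z":0.003,"ax":0,"ay":0,"az":0,"claw":1},{"x":0,"y":0,"z":0.004,"ax":0,"ay":0,"az":0,"claw":1},{"x":0,"y":0,"z":0.005,"ax":0,"ay":0,"az":0,"claw":1}]' | grep -E 'pos|force'
python3 -m crank '[{"x":0,"y":0,"z":0.001,"ax":0,"ay":0,"az":0,"claw":1},{"x":0,"y":0,"z":0.002,"ax":0,"ay":0,"az":0,"claw":1},{"x":0,"y":0,"z":0.003,"ax":0,"ay":0,"az":0,"claw":1},{"x":0,"y":0,"z":0.004,"ax":0,"ay":0,"az":0,"claw":1},{"x":0,"y":0,"z":0.005,"ax":0,"ay":0,"az":0,"claw":1}]' | grep -E 'pos|force'
python3 -m crank '[{"x":0,"y":0,"z":0.0015,"ax":0,"ay":0,"az":0,"claw":1},{"x":0,"y":0,"z":0.003,"ax":0,"ay":0,"az":0,"claw":1},{"x":0,"y":0,"z":0.0045,"ax":0,"ay":0,"az":0,"claw":1},{"x":0,"y":0,"z":0.006,"ax":0,"ay":0,"az":0,"claw":1},{"x":0,"y":0,"z":0.0075,"ax":0,"ay":0,"az":0,"claw":1}]' | grep -E 'pos|force'
python3 -m crank '[{"x":0,"y":0,"z":0.0015,"ax":0,"ay":0,"az":0,"claw":1},{"x":0,"y":0,"z":0.003,"ax":0,"ay":0,"az":0,"claw":1},{"x":0,"y":0,"z":0.0045,"ax":0,"ay":0,"az":0,"claw":1},{"x":0,"y":0,"z":0.006,"ax":0,"ay":0,"az":0,"claw":1},{"x":0,"y":0,"z":0.0075,"ax":0,"ay":0,"az":0,"claw":1}]' | grep -E 'pos|force'
python3 st.py
```

```text
ee_pos: [0.5002, -0.1039, 0.278]
ft_force: [-0.6, -0.6, -0.4]
ee_pos: [0.5006, -0.1039, 0.2738]
ft_force: [-0.6, 0.3, 0.2]
ee_pos: [0.5005, -0.1039, 0.2686]
ft_force: [0.3, -0.1, 1.5]
ee_pos: [0.5005, -0.1039, 0.261]
ft_force: [0.2, -0.9, 0.9]
ee_pos: [0.5005, -0.1039, 0.2535]
ft_force: [0.2, 0.6, 1.4]
t 9.15 tcp [ 0.5005 -0.1039  0.2535] F [0.17 0.57 1.4 ] T [-0.01 -0.26 -0.03] bend [ 0.5852 -0.1114  0.2802]
```

Contact came at TCP z ≈ 0.2735, with about 2.5 N of pull. I keep drawing.

```bash
python3 -m crank '[{"x":0,"y":0,"z":0.0015,"ax":0,"ay":0,"az":0,"claw":1},{"x":0,"y":0,"z":0.003,"ax":0,"ay":0,"az":0,"claw":1},{"x":0,"y":0,"z":0.0045,"ax":0,"ay":0,"az":0,"claw":1},{"x":0,"y":0,"z":0.006,"ax":0,"ay":0,"az":0,"claw":1},{"x":0,"y":0,"z":0.0075,"ax":0,"ay":0,"az":0,"claw":1}]' | grep -E 'pos|force'
python3 -m crank '[{"x":0,"y":0,"z":0.0015,"ax":0,"ay":0,"az":0,"claw":1},{"x":0,"y":0,"z":0.003,"ax":0,"ay":0,"az":0,"claw":1},{"x":0,"y":0,"z":0.0045,"ax":0,"ay":0,"az":0,"claw":1},{"x":0,"y":0,"z":0.006,"ax":0,"ay":0,"az":0,"claw":1},{"x":0,"y":0,"z":0.0075,"ax":0,"ay":0,"az":0,"claw":1}]' | grep -E 'pos|force'
python3 -m crank '[{"x":0,"y":0,"z":0.0015,"ax":0,"ay":0,"az":0,"claw":1},{"x":0,"y":0,"z":0.003,"ax":0,"ay":0,"az":0,"claw":1},{"x":0,"y":0,"z":0.0045,"ax":0,"ay":0,"az":0,"claw":1},{"x":0,"y":0,"z":0.006,"ax":0,"ay":0,"az":0,"claw":1},{"x":0,"y":0,"z":0.0075,"ax":0,"ay":0,"az":0,"claw":1}]' | grep -E 'pos|force'
python3 -m crank '[{"x":0,"y":0,"z":0.0015,"ax":0,"ay":0,"az":0,"claw":1},{"x":0,"y":0,"z":0.003,"ax":0,"ay":0,"az":0,"claw":1},{"x":0,"y":0,"z":0.0045,"ax":0,"ay":0,"az":0,"claw":1},{"x":0,"y":0,"z":0.006,"ax":0,"ay":0,"az":0,"claw":1},{"x":0,"y":0,"z":0.0075,"ax":0,"ay":0,"az":0,"claw":1}]' | grep -E 'pos|force'
python3 -m crank '[{"x":0,"y":0,"z":0.0015,"ax":0,"ay":0,"az":0,"claw":1},{"x":0,"y":0,"z":0.003,"ax":0,"ay":0,"az":0,"claw":1},{"x":0,"y":0,"z":0.0045,"ax":0,"ay":0,"az":0,"claw":1},{"x":0,"y":0,"z":0.006,"ax":0,"ay":0,"az":0,"claw":1},{"x":0,"y":0,"z":0.0075,"ax":0,"ay":0,"az":0,"claw":1}]' | grep -E 'pos|force'
python3 -m crank '[{"x":0,"y":0,"z":0.0015,"ax":0,"ay":0,"az":0,"claw":1},{"x":0,"y":0,"z":0.003,"ax":0,"ay":0,"az":0,"claw":1},{"x":0,"y":0,"z":0.0045,"ax":0,"ay":0,"az":0,"claw":1},{"x":0,"y":0,"z":0.006,"ax":0,"ay":0,"az":0,"claw":1},{"x":0,"y":0,"z":0.0075,"ax":0,"ay":0,"az":0,"claw":1}]' | grep -E 'pos|force'
python3 st.py; python3 - <<'E'
from h import *
c=camera("scene");cv2.imwrite("pics/m5.png",cv2.resize(c["color"][140:230,270:390],(640,480),interpolation=cv2.INTER_CUBIC))
E
```

```text
ee_pos: [0.5005, -0.1039, 0.246]
ft_force: [0.6, 0.0, 1.2]
ee_pos: [0.5005, -0.1039, 0.2385]
ft_force: [0.2, 0.1, 1.0]
ee_pos: [0.5005, -0.1039, 0.231]
ft_force: [0.8, -0.0, 1.1]
ee_pos: [0.5005, -0.1039, 0.2235]
ft_force: [0.1, -0.8, 1.6]
ee_pos: [0.5005, -0.1038, 0.216]
ft_force: [0.3, 0.1, 1.8]
ee_pos: [0.5005, -0.1039, 0.2085]
ft_force: [-0.4, -1.5, 2.0]
t 11.65 tcp [ 0.5005 -0.1039  0.2085] F [-0.36 -1.52  2.04] T [-0.04 -0.39 -0.06] bend [ 0.5851 -0.1114  0.2352]
```

View pics/m5.png

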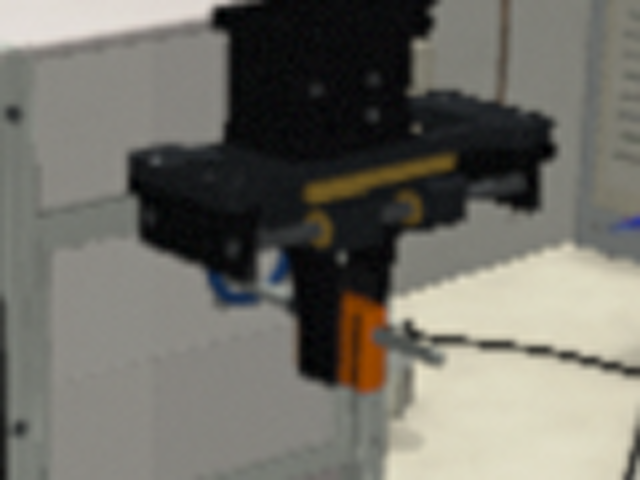

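The sash top rail and the ring (ring bottom at crop 238,297) follow the hook down, and travel is about 0.072. I continue more slowly.

```bash
for i in 1; do
python3 -m crank '[{"x":0,"y":0,"z":0.0015,"ax":0,"ay":0,"az":0,"claw":1},{"x":0,"y":0,"z":0.003,"ax":0,"ay":0,"az":0,"claw":1},{"x":0,"y":0,"z":0.0045,"ax":0,"ay":0,"az":0,"claw":1},{"x":0,"y":0,"z":0.006,"ax":0,"ay":0,"az":0,"claw":1},{"x":0,"y":0,"z":0.0075,"ax":0,"ay":0,"az":0,"claw":1}]' | grep -E 'pos|force'
python3 -m crank '[{"x":0,"y":0,"z":0.0015,"ax":0,"ay":0,"az":0,"claw":1},{"x":0,"y":0,"z":0.003,"ax":0,"ay":0,"az":0,"claw":1},{"x":0,"y":0,"z":0.0045,"ax":0,"ay":0,"az":0,"claw":1},{"x":0,"y":0,"z":0.006,"ax":0,"ay":0,"az":0,"claw":1},{"x":0,"y":0,"z":0.0075,"ax":0,"ay":0,"az":0,"claw":1}]' | grep -E 'pos|force'
python3 -m crank '[{"x":0,"y":0,"z":0.001,"ax":0,"ay":0,"az":0,"claw":1},{"x":0,"y":0,"z":0.002,"ax":0,"ay":0,"az":0,"claw":1},{"x":0,"y":0,"z":0.003,"ax":0,"ay":0,"az":0,"claw":1},{"x":0,"y":0,"z":0.004,"ax":0,"ay":0,"az":0,"claw":1},{"x":0,"y":0,"z":0.005,"ax":0,"ay":0,"az":0,"claw":1}]' | grep -E 'pos|force'
done
python3 st.py
```

```text
ee_pos: [0.5004, -0.1038, 0.201]
ft_force: [-0.3, 0.4, 0.7]
ee_pos: [0.5004, -0.1039, 0.1935]
ft_force: [-0.5, 0.2, 2.4]
ee_pos: [0.5004, -0.1038, 0.1885]
ft_force: [0.6, 0.8, 1.8]
t 12.95 tcp [ 0.5004 -0.1038  0.1885] F [0.61 0.84 1.75] T [ 0.   -0.12  0.06] bend [ 0.5851 -0.1113  0.2152]
```

```bash
python3 -m crank '[{"x":0,"y":0,"z":0.0006,"ax":0,"ay":0,"az":0,"claw":1},{"x":0,"y":0,"z":0.0012,"ax":0,"ay":0,"az":0,"claw":1},{"x":0,"y":0,"z":0.0018,"ax":0,"ay":0,"az":0,"claw":1},{"x":0,"y":0,"z":0.0024,"ax":0,"ay":0,"az":0,"claw":1},{"x":0,"y":0,"z":0.003,"ax":0,"ay":0,"az":0,"claw":1}]' >/dev/null; python3 st.py
python3 -m crank '[{"x":0,"y":0,"z":0.0006,"ax":0,"ay":0,"az":0,"claw":1},{"x":0,"y":0,"z":0.0012,"ax":0,"ay":0,"az":0,"claw":1},{"x":0,"y":0,"z":0.0018,"ax":0,"ay":0,"az":0,"claw":1},{"x":0,"y":0,"z":0.0024,"ax":0,"ay":0,"az":0,"claw":1},{"x":0,"y":0,"z":0.003,"ax":0,"ay":0,"az":0,"claw":1}]' >/dev/null; python3 st.py
python3 -m crank '[{"x":0,"y":0,"z":0.0006,"ax":0,"ay":0,"az":0,"claw":1},{"x":0,"y":0,"z":0.0012,"ax":0,"ay":0,"az":0,"claw":1},{"x":0,"y":0,"z":0.0018,"ax":0,"ay":0,"az":0,"claw":1},{"x":0,"y":0,"z":0.0024,"ax":0,"ay":0,"az":0,"claw":1},{"x":0,"y":0,"z":0.003,"ax":0,"ay":0,"az":0,"claw":1}]' >/dev/null; python3 st.py
python3 -m crank '[{"x":0,"y":0,"z":0.0006,"ax":0,"ay":0,"az":0,"claw":1},{"x":0,"y":0,"z":0.0012,"ax":0,"ay":0,"az":0,"claw":1},{"x":0,"y":0,"z":0.0018,"ax":0,"ay":0,"az":0,"claw":1},{"x":0,"y":0,"z":0.0024,"ax":0,"ay":0,"az":0,"claw":1},{"x":0,"y":0,"z":0.003,"ax":0,"ay":0,"az":0,"claw":1}]' >/dev/null; python3 st.py
```

```text
t 13.3667 tcp [ 0.5004 -0.1038  0.1856] F [-0.51 -0.39  1.24] T [-0.   -0.08  0.01] bend [ 0.5851 -0.1113  0.2123]
t 13.7833 tcp [ 0.5004 -0.1038  0.1826] F [0.48 0.58 1.21] T [ 0.03 -0.14  0.  ] bend [ 0.5851 -0.1113  0.2093]
t 14.2 tcp [ 0.5004 -0.1039  0.1796] F [-0.41 -0.2   1.3 ] T [ 0.03 -0.04 -0.01] bend [ 0.5851 -0.1113  0.2063]
t 14.6167 tcp [ 0.5004 -0.1038  0.1766] F [-0.43  0.26  1.68] T [ 0.03 -0.03 -0.05] bend [ 0.5851 -0.1113  0.2033]
```

```bash
python3 -m crank '[{"x":0,"y":0,"z":0.0006,"ax":0,"ay":0,"az":0,"claw":1},{"x":0,"y":0,"z":0.0012,"ax":0,"ay":0,"az":0,"claw":1},{"x":0,"y":0,"z":0.0018,"ax":0,"ay":0,"az":0,"claw":1},{"x":0,"y":0,"z":0.0024,"ax":0,"ay":0,"az":0,"claw":1},{"x":0,"y":0,"z":0.003,"ax":0,"ay":0,"az":0,"claw":1}]' >/dev/null; python3 st.py
python3 -m crank '[{"x":0,"y":0,"z":0.0006,"ax":0,"ay":0,"az":0,"claw":1},{"x":0,"y":0,"z":0.0012,"ax":0,"ay":0,"az":0,"claw":1},{"x":0,"y":0,"z":0.0018,"ax":0,"ay":0,"az":0,"claw":1},{"x":0,"y":0,"z":0.0024,"ax":0,"ay":0,"az":0,"claw":1},{"x":0,"y":0,"z":0.003,"ax":0,"ay":0,"az":0,"claw":1}]' >/dev/null; python3 st.py
python3 -m crank '[{"x":0,"y":0,"z":0.0006,"ax":0,"ay":0,"az":0,"claw":1},{"x":0,"y":0,"z":0.0012,"ax":0,"ay":0,"az":0,"claw":1},{"x":0,"y":0,"z":0.0018,"ax":0,"ay":0,"az":0,"claw":1},{"x":0,"y":0,"z":0.0024,"ax":0,"ay":0,"az":0,"claw":1},{"x":0,"y":0,"z":0.003,"ax":0,"ay":0,"az":0,"claw":1}]' >/dev/null; python3 st.py
```

```text
t 15.0333 tcp [ 0.5004 -0.1039  0.1736] F [-0.48 -0.9   0.28] T [ 0.06 -0.03 -0.04] bend [ 0.5851 -0.1114  0.2003]
t 15.45 tcp [ 0.5004 -0.1039  0.1706] F [-0.54 -0.71  1.27] T [ 0.02 -0.04  0.03] bend [ 0.5851 -0.1114  0.1973]
t 15.8667 tcp [ 0.5005 -0.1038  0.1676] F [-0.46  1.1   2.2 ] T [ 0.02 -0.02 -0.01] bend [ 0.5851 -0.1113  0.1943]
```

```bash
cat > ring.py <<'E'
from h import *
# ring bottom row in the scene -> travel (free: bar-bottom point 27 mm under the centre)
c=camera("scene");im=c["color"].astype(int);m=((im[...,0]-im[...,2]>35)&(im[...,2]<90)).astype(np.uint8)
m[:, :290]=0;m[:,345:]=0;m[:130]=0;m[250:]=0
k,l,st,ce=cv2.connectedComponentsWithStats(m)
print([list(map(int,st[i])) for i in range(1,k) if st[i,4]>8])
for tr in (.0075,.09,.1,.11,.12,.13): print(tr,np.round(proj(c,[.565,-.108,.325-tr-.027]),1),end=" ")
print()
E
python3 ring.py
```

```text
[[310, 209, 7, 3, 12]]
0.0075 [316.4 171.4] 0.09 [315.9 202.7] 0.1 [315.8 206.4] 0.11 [315.7 210. ] 0.12 [315.7 213.7] 0.13 [315.6 217.3]
```

Ring bottom edge at row about 211 gives travel near 0.114, which fits the hook. I continue.

```bash
python3 -m crank '[{"x":0,"y":0,"z":0.0006,"ax":0,"ay":0,"az":0,"claw":1},{"x":0,"y":0,"z":0.0012,"ax":0,"ay":0,"az":0,"claw":1},{"x":0,"y":0,"z":0.0018,"ax":0,"ay":0,"az":0,"claw":1},{"x":0,"y":0,"z":0.0024,"ax":0,"ay":0,"az":0,"claw":1},{"x":0,"y":0,"z":0.003,"ax":0,"ay":0,"az":0,"claw":1}]' >/dev/null; python3 st.py
python3 -m crank '[{"x":0,"y":0,"z":0.0006,"ax":0,"ay":0,"az":0,"claw":1},{"x":0,"y":0,"z":0.0012,"ax":0,"ay":0,"az":0,"claw":1},{"x":0,"y":0,"z":0.0018,"ax":0,"ay":0,"az":0,"claw":1},{"x":0,"y":0,"z":0.0024,"ax":0,"ay":0,"az":0,"claw":1},{"x":0,"y":0,"z":0.003,"ax":0,"ay":0,"az":0,"claw":1}]' >/dev/null; python3 st.py; python3 ring.py
```

```text
t 16.3333 tcp [ 0.5005 -0.1038  0.1646] F [-0.9  -0.17  1.69] T [ 0.03 -0.05  0.01] bend [ 0.5851 -0.1113  0.1913]
t 16.75 tcp [ 0.5005 -0.1038  0.1616] F [-1.29  0.5   2.  ] T [-0.03 -0.05  0.01] bend [ 0.5851 -0.1113  0.1883]
[]
0.0075 [316.4 171.4] 0.09 [315.9 202.7] 0.1 [315.8 206.4] 0.11 [315.7 210. ] 0.12 [315.7 213.7] 0.13 [315.6 217.3]
```

```bash
python3 -m crank '[{"x":0,"y":0,"z":0.0005,"ax":0,"ay":0,"az":0,"claw":1},{"x":0,"y":0,"z":0.001,"ax":0,"ay":0,"az":0,"claw":1},{"x":0,"y":0,"z":0.0015,"ax":0,"ay":0,"az":0,"claw":1},{"x":0,"y":0,"z":0.002,"ax":0,"ay":0,"az":0,"claw":1},{"x":0,"y":0,"z":0.002,"ax":0,"ay":0,"az":0,"claw":1}]' >/dev/null; python3 st.py; python3 ring.py
```

```text
t 17.2167 tcp [ 0.5004 -0.1038  0.1595] F [-0.11  0.2   1.48] T [-0.01 -0.04 -0.02] bend [ 0.5851 -0.1113  0.1862]
[]
0.0075 [316.4 171.4] 0.09 [315.9 202.7] 0.1 [315.8 206.4] 0.11 [315.7 210. ] 0.12 [315.7 213.7] 0.13 [315.6 217.3]
```

```bash
python3 - <<'E'
from h import *
c=camera("scene");cv2.imwrite("pics/m6.png",cv2.resize(c["color"][170:230,280:360],(640,480),interpolation=cv2.INTER_CUBIC))
E
```

```text
(no output)
```

View pics/m6.png

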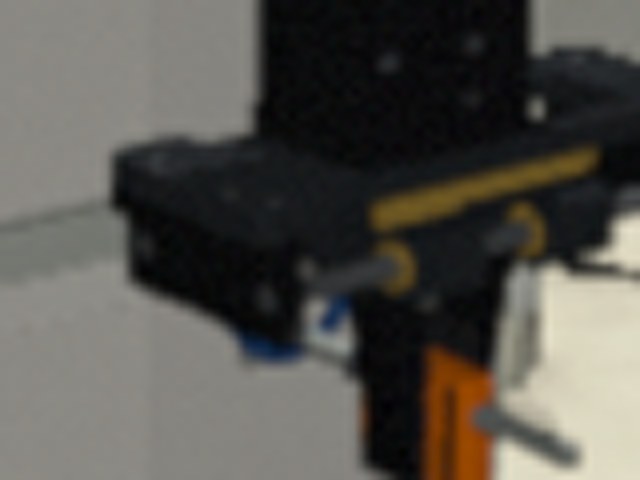

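Ring bottom at about (314,214) means travel near 0.122, still hooked. The sash rail's edge is visible at the left (column ~284, row ~203), so I'll track that too.

```bash
cat > rail.py <<'E'
from h import *
c=camera("scene");g=c["color"][185:235,278:290].astype(float).sum(2)/3
sh=[np.interp(np.arange(50)+0.22*(5.5-j)*-1*-1,np.arange(50),g[:,j]) for j in range(12)]
p=np.mean(sh,0);print("rail",p.round(0).astype(int).tolist())
E
python3 rail.py
python3 -m crank '[{"x":0,"y":0,"z":0.0006,"ax":0,"ay":0,"az":0,"claw":1},{"x":0,"y":0,"z":0.0012,"ax":0,"ay":0,"az":0,"claw":1},{"x":0,"y":0,"z":0.0018,"ax":0,"ay":0,"az":0,"claw":1},{"x":0,"y":0,"z":0.0024,"ax":0,"ay":0,"az":0,"claw":1},{"x":0,"y":0,"z":0.003,"ax":0,"ay":0,"az":0,"claw":1}]' >/dev/null; python3 st.py; python3 rail.py
```

```text
rail [135, 135, 135, 135, 135, 135, 135, 136, 136, 136, 135, 125, 109, 110, 116, 116, 116, 115, 116, 122, 131, 136, 136, 136, 136, 135, 133, 133, 133, 133, 133, 133, 133, 133, 133, 133, 133, 133, 134, 133, 133, 133, 133, 132, 133, 133, 133, 133, 132, 132]
t 17.7833 tcp [ 0.5007 -0.1039  0.1572] F [-4.21  0.89  8.56] T [ 0.03  0.24 -0.04] bend [ 0.5853 -0.1114  0.184 ]
rail [135, 135, 135, 135, 135, 135, 136, 136, 136, 136, 136, 133, 119, 107, 114, 117, 116, 116, 115, 117, 125, 134, 136, 136, 136, 135, 133, 133, 133, 133, 133, 133, 133, 133, 133, 133, 133, 133, 134, 133, 133, 133, 132, 132, 133, 133, 133, 133, 133, 132]
```

The force jumped to about 9.7 N of pull, so I ease off at once and read again.

```bash
python3 -m crank '[{"x":0,"y":0,"z":-0.001,"ax":0,"ay":0,"az":0,"claw":1},{"x":0,"y":0,"z":-0.0015,"ax":0,"ay":0,"az":0,"claw":1},{"x":0,"y":0,"z":-0.0015,"ax":0,"ay":0,"az":0,"claw":1},{"x":0,"y":0,"z":-0.0015,"ax":0,"ay":0,"az":0,"claw":1},{"x":0,"y":0,"z":-0.0015,"ax":0,"ay":0,"az":0,"claw":1}]' >/dev/null; python3 st.py; python3 rail.py;python3 st.py
```

```text
t 18.25 tcp [ 0.5005 -0.1038  0.158 ] F [-0.31 -0.91  1.88] T [ 0.01 -0.1   0.  ] bend [ 0.5851 -0.1113  0.1847]
rail [135, 135, 135, 135, 135, 135, 135, 135, 136, 136, 136, 132, 118, 107, 115, 116, 116, 116, 115, 116, 124, 134, 136, 136, 136, 135, 133, 133, 133, 133, 133, 133, 133, 133, 133, 133, 133, 133, 134, 133, 133, 133, 132, 133, 133, 133, 133, 133, 133, 133]
t 18.3 tcp [ 0.5004 -0.1038  0.158 ] F [0.25 0.75 1.97] T [ 0.02 -0.12  0.  ] bend [ 0.5851 -0.1113  0.1847]
```

```bash
python3 -m crank '[{"x":0,"y":0,"z":-0.001,"ax":0,"ay":0,"az":0,"claw":1},{"x":0,"y":0,"z":-0.002,"ax":0,"ay":0,"az":0,"claw":1},{"x":0,"y":0,"z":-0.003,"ax":0,"ay":0,"az":0,"claw":1},{"x":0,"y":0,"z":-0.003,"ax":0,"ay":0,"az":0,"claw":1},{"x":0,"y":0,"z":-0.003,"ax":0,"ay":0,"az":0,"claw":1}]' >/dev/null; python3 st.py; python3 rail.py;python3 st.py
```

```text
t 18.7167 tcp [ 0.5003 -0.1038  0.1611] F [-0.12 -0.31  0.4 ] T [0.05 0.12 0.03] bend [ 0.585  -0.1113  0.1878]
rail [135, 135, 135, 135, 135, 135, 135, 135, 136, 136, 131, 116, 106, 115, 117, 116, 116, 116, 118, 125, 134, 135, 135, 135, 136, 135, 133, 133, 133, 133, 133, 133, 133, 133, 133, 133, 133, 133, 133, 133, 133, 133, 132, 132, 133, 133, 133, 133, 132, 132]
t 18.7667 tcp [ 0.5003 -0.1038  0.1611] F [-0.87  0.03 -0.08] T [0.13 0.15 0.04] bend [ 0.585  -0.1113  0.1878]
```

```bash
python3 -m crank '[{"x":0,"y":0,"z":-0.001,"ax":0,"ay":0,"az":0,"claw":1},{"x":0,"y":0,"z":-0.002,"ax":0,"ay":0,"az":0,"claw":1},{"x":0,"y":0,"z":-0.002,"ax":0,"ay":0,"az":0,"claw":1},{"x":0,"y":0,"z":-0.002,"ax":0,"ay":0,"az":0,"claw":1},{"x":0,"y":0,"z":-0.002,"ax":0,"ay":0,"az":0,"claw":1}]' >/dev/null; python3 st.py; python3 rail.py;python3 st.py
```

```text
t 19.1833 tcp [ 0.5005 -0.1038  0.1632] F [0.02 0.23 0.24] T [0.04 0.03 0.04] bend [ 0.5852 -0.1113  0.19  ]
rail [135, 135, 135, 135, 135, 135, 135, 135, 136, 133, 119, 107, 114, 117, 116, 116, 115, 117, 124, 133, 135, 135, 135, 135, 136, 135, 132, 133, 133, 133, 133, 133, 133, 133, 133, 133, 133, 134, 134, 133, 133, 133, 132, 132, 133, 133, 133, 133, 133, 132]
t 19.2333 tcp [ 0.5005 -0.1039  0.1632] F [-0.28 -0.67  0.45] T [0.07 0.03 0.01] bend [ 0.5852 -0.1114  0.19  ]
```

The sash follows the hook up, so it is not caught yet. I go down again in fine steps.

```bash
python3 -m crank '[{"x":0,"y":0,"z":0.001,"ax":0,"ay":0,"az":0,"claw":1},{"x":0,"y":0,"z":0.002,"ax":0,"ay":0,"az":0,"claw":1},{"x":0,"y":0,"z":0.003,"ax":0,"ay":0,"az":0,"claw":1},{"x":0,"y":0,"z":0.004,"ax":0,"ay":0,"az":0,"claw":1},{"x":0,"y":0,"z":0.0045,"ax":0,"ay":0,"az":0,"claw":1}]' >/dev/null; python3 st.py
python3 -m crank '[{"x":0,"y":0,"z":0.0002,"ax":0,"ay":0,"az":0,"claw":1},{"x":0,"y":0,"z":0.0004,"ax":0,"ay":0,"az":0,"claw":1},{"x":0,"y":0,"z":0.0006,"ax":0,"ay":0,"az":0,"claw":1},{"x":0,"y":0,"z":0.0008,"ax":0,"ay":0,"az":0,"claw":1},{"x":0,"y":0,"z":0.001,"ax":0,"ay":0,"az":0,"claw":1}]' >/dev/null; python3 st.py
python3 -m crank '[{"x":0,"y":0,"z":0.0002,"ax":0,"ay":0,"az":0,"claw":1},{"x":0,"y":0,"z":0.0004,"ax":0,"ay":0,"az":0,"claw":1},{"x":0,"y":0,"z":0.0006,"ax":0,"ay":0,"az":0,"claw":1},{"x":0,"y":0,"z":0.0006,"ax":0,"ay":0,"az":0,"claw":1},{"x":0,"y":0,"z":0.0006,"ax":0,"ay":0,"az":0,"claw":1}]' >/dev/null; python3 st.py; python3 rail.py; python3 st.py
```

```text
t 19.65 tcp [ 0.5006 -0.1039  0.1587] F [-2.23  0.32  5.2 ] T [0.03 0.12 0.02] bend [ 0.5852 -0.1114  0.1854]
t 20.0667 tcp [ 0.5006 -0.1039  0.158 ] F [-3.22  0.14  6.17] T [0.04 0.31 0.01] bend [ 0.5853 -0.1114  0.1848]
t 20.4833 tcp [ 0.5007 -0.1039  0.1576] F [-3.92 -0.81  7.24] T [0.08 0.22 0.02] bend [ 0.5853 -0.1114  0.1843]
rail [135, 135, 135, 135, 135, 135, 135, 135, 136, 136, 136, 132, 117, 107, 115, 116, 116, 116, 115, 117, 125, 134, 136, 136, 136, 135, 133, 133, 133, 133, 133, 133, 133, 133, 133, 133, 133, 133, 133, 134, 133, 133, 132, 133, 133, 133, 133, 133, 133, 133]
t 20.5333 tcp [ 0.5006 -0.1039  0.1575] F [-3.6   0.1   7.66] T [0.07 0.29 0.  ] bend [ 0.5853 -0.1114  0.1843]
```

```bash
python3 - <<'E'
from h import *
cs={n:camera(n) for n in("scene","top","wrist")}
s,t,w=[cs[n]["color"] for n in("scene","top","wrist")]
z=lambda im,v,h,u,ww:cv2.resize(im[v:v+h,u:u+ww],(400,300),interpolation=cv2.INTER_CUBIC)
cv2.imwrite("pics/m7.png",np.vstack([np.hstack([z(s,140,135,240,180),z(s,195,48,300,64)]),np.hstack([z(w,0,315,70,420),z(t,140,120,260,160)])]))
E
```

```text
(no output)
```

View pics/m7.png

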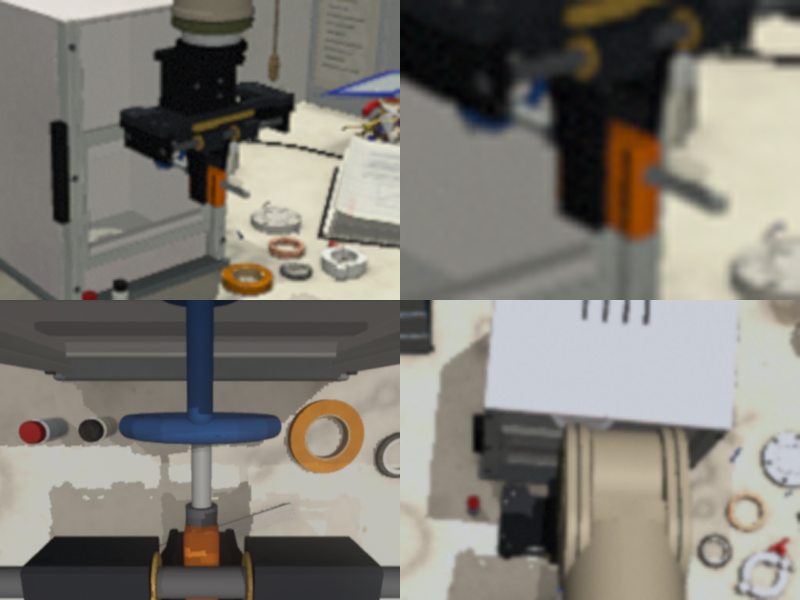

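The wrist view shows the shaft running cleanly through the ring under its stem. Ring sides are at crop (120,427) and (281,430), collar at (202,510). I'll compute the ring's position from it.

```bash
python3 - <<'E'
from h import *
w=camera("wrist");s=r.read_state();A=R.from_quat(s["eef_rot"])
P=lambda x,y:(70+x*1.05,(y-300)*1.05)
for z in(.198,.2017,.206):
    a,b=onz(w,*P(120,427),z),onz(w,*P(281,430),z);d=(a+b)/2-s["ee_pos"];print(z,a.round(4),b.round(4),np.linalg.norm(a-b),"mid in tool",A.inv().apply(d).round(4))
print("ring bottom pred px",proj(w,[.565,-.108,.2017]),proj(w,[.565,-.108,.2287]),proj(w,[.605,-.108,.2287]))
print("shaft",[onz(w,*P(x,y),.188).round(4) for x,y in((202,450),(202,500))],"tilt check width px of shaft")
print("bend",s["ee_pos"]+A.apply([0,-.085,-.0267]),s["joint_positions"],s["joint_torque"])
im=w["color"]
for v in(155,165,175,185,195,205,212):
    row=im[v,250:315].astype(int).sum(1)//3; print(v,row.tolist()[10:50])
E
```

```text
0.198 [ 0.5661 -0.0825  0.198 ] [ 0.5602 -0.1376  0.198 ] 0.055443411681571846 mid in tool [ 0.0006 -0.0629 -0.0404]
0.2017 [ 0.5663 -0.0834  0.2017] [ 0.5606 -0.1368  0.2017] 0.05376568385527419 mid in tool [ 0.0006 -0.0632 -0.0441]
0.206 [ 0.5666 -0.0844  0.206 ] [ 0.5611 -0.1359  0.206 ] 0.051815892057144465 mid in tool [ 0.0006 -0.0635 -0.0484]
ring bottom pred px (np.float64(273.64871670658704), np.float64(130.61384483511293)) (np.float64(271.3945431917019), np.float64(138.56692801073478)) (np.float64(253.92632886562464), np.float64(-46.99689502935138))
shaft [array([ 0.5543, -0.1098,  0.188 ]), array([ 0.5347, -0.1081,  0.188 ])] tilt check width px of shaft
bend [ 0.58527707 -0.11138295  0.184266  ] [ 0.61748732  0.17292362 -0.54747709  1.81953071  0.09730486  1.1751203
 -1.61991083] [-2.31102761e-01 -4.11203098e+01 -2.94945046e+00 -3.50307941e+01
  8.74847959e-03 -7.51344133e-01  1.82062588e-03]
155 [123, 122, 122, 121, 122, 121, 121, 123, 137, 155, 130, 92, 82, 87, 90, 94, 101, 114, 119, 122, 126, 128, 129, 127, 127, 130, 130, 126, 123, 118, 113, 119, 150, 169, 173, 173, 173
[... 539 characters left out ...]
6, 156, 155, 152, 148, 144, 140, 135, 128, 120, 127, 161, 183, 188, 188, 188, 188, 188, 188]
195 [141, 142, 142, 142, 143, 143, 143, 143, 142, 141, 133, 108, 108, 119, 128, 135, 140, 145, 148, 150, 153, 155, 156, 154, 151, 147, 144, 140, 135, 128, 121, 136, 173, 183, 186, 188, 188, 188, 188, 188]
205 [143, 142, 142, 143, 143, 143, 142, 141, 141, 140, 132, 111, 108, 118, 127, 134, 139, 144, 147, 150, 152, 154, 154, 153, 151, 147, 144, 139, 134, 127, 118, 117, 135, 137, 128, 124, 124, 126, 129, 125]
212 [122, 122, 121, 121, 120, 120, 113, 103, 98, 90, 82, 87, 104, 116, 127, 134, 139, 143, 147, 149, 152, 154, 154, 153, 150, 147, 143, 139, 134, 127, 117, 103, 88, 86, 97, 108, 116, 120, 122, 122]
```

```bash
cat > avg.py <<'E'
from h import *
L=[]
for i in range(8):
    camera("top");s=r.read_state();L.append(np.r_[s["ee_pos"],s["ft_force"],s["torque"],s["joint_torque"]])
m=np.mean(L,0);print(s["time"],"p",m[:3].round(5),"F",m[3:6].round(2),"T",m[6:9].round(3),"jt",m[9:].round(2))
E
python3 avg.py
python3 -m crank '[{"x":0,"y":0,"z":-0.0005,"ax":0,"ay":0,"az":0,"claw":1},{"x":0,"y":0,"z":-0.0006,"ax":0,"ay":0,"az":0,"claw":1},{"x":0,"y":0,"z":-0.0006,"ax":0,"ay":0,"az":0,"claw":1},{"x":0,"y":0,"z":-0.0006,"ax":0,"ay":0,"az":0,"claw":1},{"x":0,"y":0,"z":-0.0006,"ax":0,"ay":0,"az":0,"claw":1}]' >/dev/null; python3 avg.py; python3 rail.py
python3 -m crank '[{"x":0,"y":0,"z":-0.001,"ax":0,"ay":0,"az":0,"claw":1},{"x":0,"y":0,"z":-0.0015,"ax":0,"ay":0,"az":0,"claw":1},{"x":0,"y":0,"z":-0.0015,"ax":0,"ay":0,"az":0,"claw":1},{"x":0,"y":0,"z":-0.0015,"ax":0,"ay":0,"az":0,"claw":1},{"x":0,"y":0,"z":-0.0015,"ax":0,"ay":0,"az":0,"claw":1}]' >/dev/null; python3 avg.py; python3 rail.py
```

```text
21.1333 p [ 0.50063 -0.10391  0.15753] F [-3.43  0.21  6.96] T [ 0.054  0.255 -0.018] jt [-2.300e-01 -4.112e+01 -2.950e+00 -3.503e+01  1.000e-02 -7.500e-01
  0.000e+00]
21.95 p [ 0.50058 -0.10389  0.15779] F [-2.15  0.33  5.38] T [0.033 0.089 0.001] jt [-1.900e-01 -4.195e+01 -3.010e+00 -3.525e+01 -3.000e-02 -4.300e-01
  1.000e-02]
rail [135, 136, 135, 135, 135, 135, 135, 135, 136, 136, 136, 131, 116, 107, 115, 117, 116, 116, 116, 118, 125, 134, 136, 135, 135, 134, 133, 133, 133, 133, 133, 133, 133, 133, 133, 133, 133, 133, 133, 133, 133, 133, 132, 132, 133, 133, 133, 133, 133, 132]
22.8167 p [ 0.5004  -0.10383  0.15904] F [-0.06 -0.17  0.26] T [-0.004 -0.1   -0.03 ] jt [-5.000e-02 -4.444e+01 -3.110e+00 -3.665e+01 -5.000e-02  7.000e-02
  1.000e-02]
rail [135, 135, 135, 135, 135, 135, 135, 135, 136, 136, 136, 128, 112, 108, 116, 117, 116, 115, 116, 120, 128, 135, 136, 136, 136, 135, 133, 133, 133, 133, 133, 133, 133, 133, 133, 133, 133, 133, 133, 133, 133, 133, 132, 132, 133, 133, 133, 133, 133, 132]
```

Static force rises at TCP z ≈ 0.159 with a backward component (Fx about -0.5 Fz), so the hook's nose may be meeting something ahead of it. I unload, draw the hook back 8 mm inside the ring, and press again gently.

```bash
python3 -m crank '[{"x":0,"y":0.002,"z":-0.001,"ax":0,"ay":0,"az":0,"claw":1},{"x":0,"y":0.004,"z":-0.001,"ax":0,"ay":0,"az":0,"claw":1},{"x":0,"y":0.006,"z":-0.001,"ax":0,"ay":0,"az":0,"claw":1},{"x":0,"y":0.008,"z":-0.001,"ax":0,"ay":0,"az":0,"claw":1},{"x":0,"y":0.008,"z":-0.001,"ax":0,"ay":0,"az":0,"claw":1}]' >/dev/null; python3 st.py
python3 -m crank '[{"x":0,"y":0,"z":0.0004,"ax":0,"ay":0,"az":0,"claw":1},{"x":0,"y":0,"z":0.0008,"ax":0,"ay":0,"az":0,"claw":1},{"x":0,"y":0,"z":0.0012,"ax":0,"ay":0,"az":0,"claw":1},{"x":0,"y":0,"z":0.0016,"ax":0,"ay":0,"az":0,"claw":1},{"x":0,"y":0,"z":0.002,"ax":0,"ay":0,"az":0,"claw":1}]' >/dev/null; python3 st.py
python3 -m crank '[{"x":0,"y":0,"z":0.0002,"ax":0,"ay":0,"az":0,"claw":1},{"x":0,"y":0,"z":0.0004,"ax":0,"ay":0,"az":0,"claw":1},{"x":0,"y":0,"z":0.0006,"ax":0,"ay":0,"az":0,"claw":1},{"x":0,"y":0,"z":0.0008,"ax":0,"ay":0,"az":0,"claw":1},{"x":0,"y":0,"z":0.001,"ax":0,"ay":0,"az":0,"claw":1}]' >/dev/null; python3 st.py; python3 rail.py
```

```text
t 23.2833 tcp [ 0.492  -0.1031  0.1601] F [ 0.07  0.58 -0.14] T [0.08 0.15 0.04] bend [ 0.5767 -0.1106  0.1868]
t 23.7 tcp [ 0.4924 -0.1032  0.1583] F [-4.46  1.2   5.3 ] T [0.09 0.51 0.02] bend [ 0.5771 -0.1106  0.185 ]
t 24.1167 tcp [ 0.4925 -0.1032  0.1576] F [-5.07  0.11  7.57] T [0.09 0.63 0.05] bend [ 0.5772 -0.1107  0.1843]
rail [135, 135, 135, 135, 136, 136, 135, 135, 136, 136, 136, 131, 116, 106, 115, 117, 116, 116, 116, 118, 126, 134, 136, 136, 136, 135, 133, 133, 133, 133, 133, 133, 134, 133, 133, 133, 133, 133, 134, 133, 133, 133, 132, 132, 133, 133, 133, 133, 133, 132]
```

```bash
python3 -m crank '[{"x":0,"y":0.0003,"z":0,"ax":0,"ay":0,"az":0,"claw":1},{"x":0,"y":0.0005,"z":0,"ax":0,"ay":0,"az":0,"claw":1},{"x":0,"y":0.0007,"z":0,"ax":0,"ay":0,"az":0,"claw":1},{"x":0,"y":0.0007,"z":0,"ax":0,"ay":0,"az":0,"claw":1},{"x":0,"y":0.0007,"z":0,"ax":0,"ay":0,"az":0,"claw":1}]' >/dev/null; python3 avg.py; python3 rail.py; python3 -c "
from h import *
s=r.read_state();print(s['eef_rot'],R.from_quat(s['eef_rot']).as_matrix()[:,2],s['width'])"
```

```text
24.9833 p [ 0.49234 -0.10316  0.15756] F [-1.4   0.16  5.53] T [-0.013 -0.131  0.001] jt [-1.300e-01 -4.045e+01 -2.610e+00 -3.472e+01 -3.000e-02 -1.200e-01
  1.000e-02]
rail [135, 135, 135, 135, 135, 136, 135, 136, 136, 136, 136, 132, 117, 107, 115, 117, 117, 116, 116, 118, 126, 134, 136, 136, 136, 135, 133, 133, 133, 133, 133, 133, 133, 133, 133, 134, 133, 134, 134, 133, 133, 133, 132, 133, 133, 133, 133, 133, 133, 133]
[-6.75207830e-01  7.37627227e-01 -4.83562813e-04  4.76095020e-04] [ 1.35537209e-03 -7.04520227e-05 -9.99999079e-01] 0.013507110732019196
```

Easing x back relieved the side load (Fx -5 to -1.4) and left about 6.6 N of pull, which fits the catch's ramp. I press on, retreating slightly as I go.

```bash
python3 -m crank '[{"x":0,"y":0.0002,"z":0.0001,"ax":0,"ay":0,"az":0,"claw":1},{"x":0,"y":0.0003,"z":0.0002,"ax":0,"ay":0,"az":0,"claw":1},{"x":0,"y":0.0004,"z":0.0003,"ax":0,"ay":0,"az":0,"claw":1},{"x":0,"y":0.0005,"z":0.0004,"ax":0,"ay":0,"az":0,"claw":1},{"x":0,"y":0.0005,"z":0.0005,"ax":0,"ay":0,"az":0,"claw":1}]' >/dev/null; python3 st.py
python3 -m crank '[{"x":0,"y":0.0001,"z":0.0001,"ax":0,"ay":0,"az":0,"claw":1},{"x":0,"y":0.0001,"z":0.0002,"ax":0,"ay":0,"az":0,"claw":1},{"x":0,"y":0.0002,"z":0.0003,"ax":0,"ay":0,"az":0,"claw":1},{"x":0,"y":0.0002,"z":0.0004,"ax":0,"ay":0,"az":0,"claw":1},{"x":0,"y":0.0002,"z":0.0005,"ax":0,"ay":0,"az":0,"claw":1}]' >/dev/null; python3 st.py; python3 rail.py;  python3 st.py
```

```text
t 25.45 tcp [ 0.4923 -0.1032  0.1574] F [0.06 0.09 6.25] T [-0.08 -0.45  0.01] bend [ 0.5769 -0.1106  0.1843]
t 25.8667 tcp [ 0.4923 -0.1032  0.1571] F [-0.17  0.34  8.73] T [ 0.   -0.48 -0.04] bend [ 0.5769 -0.1106  0.1841]
rail [135, 135, 135, 135, 135, 135, 135, 135, 136, 136, 136, 132, 118, 107, 115, 117, 116, 116, 115, 116, 123, 134, 136, 136, 136, 135, 133, 133, 133, 133, 133, 133, 133, 133, 133, 133, 133, 134, 134, 134, 133, 133, 133, 132, 133, 133, 133, 133, 133, 132]
t 25.9167 tcp [ 0.4923 -0.1032  0.1571] F [-0.6  -0.69  7.34] T [-0.03 -0.54 -0.01] bend [ 0.5769 -0.1106  0.1841]
```

```bash
python3 - <<'E'
import numpy as np
from scipy.optimize import minimize_scalar
P={"A.1595 F1.5":[135,125,109,110,116,116,116,115,116,122,131,136],"B.1572 F8.6":[136,133,119,107,114,117,116,116,115,117,125,134],"C.158 F1.9":[136,132,118,107,115,116,116,116,115,116,124,134],"D.1611 F.2":[131,116,106,115,117,116,116,116,118,125,134,135],"F.1575 F7.3":[136,132,117,107,115,116,116,116,115,117,125,134],"G.1578 F5.4":[136,131,116,107,115,117,116,116,116,118,125,134],"H.159 F.3":[136,128,112,108,116,117,116,115,116,120,128,135],"I.1576 F7.6":[136,131,116,106,115,117,116,116,116,118,126,134],"J.15756 F5.5":[136,132,117,107,115,117,117,116,116,118,126,134],"K.1571 F8":[136,132,118,107,115,117,116,116,115,116,123,134],"E.1632":[119,107,114,117,116,116,115,117,124,133,135,135]}
def pos(p):
    p=np.array(p,float)
    i=int(np.argmin(p[:5])); up=np.interp(0,[0,1],[0,1])
    # half-crossings of the upper (136->116 via dark) and lower edge
    q=np.r_[136,136,p,136,136];x=np.arange(len(q))-2
    w=np.clip(136-q,0,None); return (w*x).sum()/w.sum()
for k,p in P.items(): print(k,round(pos(p),3),round((pos(p)-pos(P["K.1571 F8"]))/.365,2),"mm")
E
```

```text
A.1595 F1.5 5.005 -1.9 mm
B.1572 F8.6 5.672 -0.08 mm
C.158 F1.9 5.674 -0.07 mm
D.1611 F.2 4.561 -3.12 mm
F.1575 F7.3 5.613 -0.24 mm
G.1578 F5.4 5.541 -0.44 mm
H.159 F.3 5.281 -1.15 mm
I.1576 F7.6 5.503 -0.54 mm
J.15756 F5.5 5.558 -0.39 mm
K.1571 F8 5.701 0.0 mm
E.1632 3.875 -5.0 mm
```

```bash
python3 avg.py
python3 -m crank '[{"x":0,"y":0,"z":0.0001,"ax":0,"ay":0,"az":0,"claw":1},{"x":0,"y":0,"z":0.0001,"ax":0,"ay":0,"az":0,"claw":1},{"x":0,"y":0,"z":0.0001,"ax":0,"ay":0,"az":0,"claw":1},{"x":0,"y":0,"z":0.0002,"ax":0,"ay":0,"az":0,"claw":1},{"x":0,"y":0,"z":0.0002,"ax":0,"ay":0,"az":0,"claw":1}]' >/dev/null; python3 avg.py;python3 rail.py
```

```text
26.3167 p [ 0.49234 -0.10317  0.15713] F [-0.82  0.05  7.87] T [-0.035 -0.517 -0.006] jt [-8.000e-02 -3.905e+01 -2.460e+00 -3.297e+01 -5.000e-02  3.600e-01
  1.000e-02]
27.1333 p [ 0.49234 -0.10317  0.15691] F [-0.64  0.22  7.61] T [-0.045 -0.517 -0.013] jt [-8.000e-02 -3.913e+01 -2.470e+00 -3.301e+01 -6.000e-02  3.700e-01
  1.000e-02]
rail [135, 135, 135, 135, 135, 136, 135, 136, 136, 136, 136, 133, 119, 107, 114, 117, 116, 116, 116, 117, 125, 134, 136, 136, 136, 135, 133, 133, 133, 133, 133, 133, 133, 133, 134, 133, 134, 134, 133, 134, 133, 133, 133, 133, 133, 133, 133, 133, 132, 132]
```

The force has plateaued at about 8.9 N, so something is yielding. I continue in small steps.

```bash
cat > rp.py <<'E'
from h import *
c=camera("scene");g=c["color"][185:235,278:290].astype(float).sum(2)/3
p=np.mean([np.interp(np.arange(50)+0.22*(5.5-j),np.arange(50),g[:,j]) for j in range(12)],0)
i=int(np.argmin(p));q=p[max(i-4,0):i+12];w=np.clip(136-q,0,None)[:12+1];x=np.arange(max(i-4,0),max(i-4,0)+len(w));print("railpos %.3f"%((w*x).sum()/w.sum()),i)
E
python3 rp.py
python3 -m crank '[{"x":0,"y":0,"z":0.0001,"ax":0,"ay":0,"az":0,"claw":1},{"x":0,"y":0,"z":0.0002,"ax":0,"ay":0,"az":0,"claw":1},{"x":0,"y":0,"z":0.0003,"ax":0,"ay":0,"az":0,"claw":1},{"x":0,"y":0,"z":0.0004,"ax":0,"ay":0,"az":0,"claw":1},{"x":0,"y":0,"z":0.0004,"ax":0,"ay":0,"az":0,"claw":1}]' >/dev/null; python3 st.py;python3 rp.py
python3 -m crank '[{"x":0,"y":0,"z":0.0001,"ax":0,"ay":0,"az":0,"claw":1},{"x":0,"y":0,"z":0.0002,"ax":0,"ay":0,"az":0,"claw":1},{"x":0,"y":0,"z":0.0003,"ax":0,"ay":0,"az":0,"claw":1},{"x":0,"y":0,"z":0.0004,"ax":0,"ay":0,"az":0,"claw":1},{"x":0,"y":0,"z":0.0004,"ax":0,"ay":0,"az":0,"claw":1}]' >/dev/null; python3 st.py;python3 rp.py; python3 st.py
```

```text
railpos 15.670 13
t 27.65 tcp [ 0.4924 -0.1032  0.1566] F [-0.31  0.61  7.61] T [-0.03 -0.46 -0.04] bend [ 0.577  -0.1106  0.1836]
railpos 15.800 13
t 28.1167 tcp [ 0.4924 -0.1032  0.1562] F [-0.61  0.45  7.77] T [-0.04 -0.4  -0.01] bend [ 0.577  -0.1107  0.1832]
railpos 15.894 13
t 28.1667 tcp [ 0.4923 -0.1032  0.1562] F [-0.83 -0.26  8.34] T [-0.05 -0.49  0.  ] bend [ 0.5769 -0.1107  0.1832]
```

The sash moves on at a steady force of about 9 N. I continue slowly.

```bash
python3 -m crank '[{"x":0,"y":0,"z":0.0001,"ax":0,"ay":0,"az":0,"claw":1},{"x":0,"y":0,"z":0.0002,"ax":0,"ay":0,"az":0,"claw":1},{"x":0,"y":0,"z":0.0003,"ax":0,"ay":0,"az":0,"claw":1},{"x":0,"y":0.0001,"z":0.0004,"ax":0,"ay":0,"az":0,"claw":1},{"x":0,"y":0.0001,"z":0.0005,"ax":0,"ay":0,"az":0,"claw":1}]' >/dev/null; python3 st.py;python3 rp.py
python3 -m crank '[{"x":0,"y":0,"z":0.0001,"ax":0,"ay":0,"az":0,"claw":1},{"x":0,"y":0,"z":0.0002,"ax":0,"ay":0,"az":0,"claw":1},{"x":0,"y":0,"z":0.0003,"ax":0,"ay":0,"az":0,"claw":1},{"x":0,"y":0.0001,"z":0.0004,"ax":0,"ay":0,"az":0,"claw":1},{"x":0,"y":0.0001,"z":0.0005,"ax":0,"ay":0,"az":0,"claw":1}]' >/dev/null; python3 st.py;python3 rp.py
python3 -m crank '[{"x":0,"y":0,"z":0.0001,"ax":0,"ay":0,"az":0,"claw":1},{"x":0,"y":0,"z":0.0002,"ax":0,"ay":0,"az":0,"claw":1},{"x":0,"y":0,"z":0.0003,"ax":0,"ay":0,"az":0,"claw":1},{"x":0,"y":0.0001,"z":0.0004,"ax":0,"ay":0,"az":0,"claw":1},{"x":0,"y":0.0001,"z":0.0005,"ax":0,"ay":0,"az":0,"claw":1}]' >/dev/null; python3 st.py;python3 rp.py; python3 st.py
```

```text
t 28.5833 tcp [ 0.4923 -0.1032  0.1557] F [-0.56 -0.75  7.71] T [-0.02 -0.61  0.05] bend [ 0.5769 -0.1106  0.1827]
railpos 16.095 14
t 29.05 tcp [ 0.4923 -0.1032  0.1552] F [-0.2   0.01  9.06] T [-0.04 -0.63 -0.04] bend [ 0.5769 -0.1107  0.1822]
railpos 16.283 14
t 29.5167 tcp [ 0.4923 -0.1032  0.1548] F [-0.24 -0.04  6.77] T [-0.07 -0.66  0.01] bend [ 0.5769 -0.1107  0.1818]
railpos 16.485 14
t 29.5667 tcp [ 0.4923 -0.1032  0.1547] F [ 1.98 -0.74  6.38] T [-0.05 -0.79 -0.  ] bend [ 0.5769 -0.1106  0.1817]
```

```bash
python3 -m crank '[{"x":0,"y":-0.0001,"z":0.0001,"ax":0,"ay":0,"az":0,"claw":1},{"x":0,"y":-0.0002,"z":0.0002,"ax":0,"ay":0,"az":0,"claw":1},{"x":0,"y":-0.0002,"z":0.0004,"ax":0,"ay":0,"az":0,"claw":1},{"x":0,"y":-0.0002,"z":0.0006,"ax":0,"ay":0,"az":0,"claw":1},{"x":0,"y":-0.0002,"z":0.0007,"ax":0,"ay":0,"az":0,"claw":1}]' >/dev/null; python3 st.py;python3 rp.py
python3 -m crank '[{"x":0,"y":0,"z":0.0001,"ax":0,"ay":0,"az":0,"claw":1},{"x":0,"y":0,"z":0.0003,"ax":0,"ay":0,"az":0,"claw":1},{"x":0,"y":0,"z":0.0005,"ax":0,"ay":0,"az":0,"claw":1},{"x":0,"y":0,"z":0.0006,"ax":0,"ay":0,"az":0,"claw":1},{"x":0,"y":0,"z":0.0008,"ax":0,"ay":0,"az":0,"claw":1}]' >/dev/null; python3 st.py;python3 rp.py; python3 st.py
```

```text
t 29.9833 tcp [ 0.4923 -0.1032  0.1538] F [-0.47  0.15  6.12] T [-0.08 -0.64  0.  ] bend [ 0.5769 -0.1106  0.1808]
railpos 16.881 14
t 30.45 tcp [ 0.4923 -0.1032  0.153 ] F [ 1.46 -1.2   5.33] T [-0.12 -0.67  0.01] bend [ 0.5769 -0.1107  0.1799]
railpos 17.220 15
t 30.5 tcp [ 0.4923 -0.1032  0.1529] F [ 1.04 -0.79  5.13] T [-0.07 -0.69  0.04] bend [ 0.5769 -0.1107  0.1798]
```

Past the peak: the force is falling (9 to 6.3 N). I continue.

```bash
python3 -m crank '[{"x":0,"y":-0.0002,"z":0.0002,"ax":0,"ay":0,"az":0,"claw":1},{"x":0,"y":-0.0003,"z":0.0004,"ax":0,"ay":0,"az":0,"claw":1},{"x":0,"y":-0.0004,"z":0.0006,"ax":0,"ay":0,"az":0,"claw":1},{"x":0,"y":-0.0004,"z":0.0008,"ax":0,"ay":0,"az":0,"claw":1},{"x":0,"y":-0.0004,"z":0.001,"ax":0,"ay":0,"az":0,"claw":1}]' >/dev/null; python3 st.py;python3 rp.py
python3 -m crank '[{"x":0,"y":0,"z":0.0002,"ax":0,"ay":0,"az":0,"claw":1},{"x":0,"y":0,"z":0.0004,"ax":0,"ay":0,"az":0,"claw":1},{"x":0,"y":0,"z":0.0006,"ax":0,"ay":0,"az":0,"claw":1},{"x":0,"y":0,"z":0.0008,"ax":0,"ay":0,"az":0,"claw":1},{"x":0,"y":0,"z":0.001,"ax":0,"ay":0,"az":0,"claw":1}]' >/dev/null; python3 st.py;python3 rp.py
python3 -m crank '[{"x":0,"y":0,"z":0.0002,"ax":0,"ay":0,"az":0,"claw":1},{"x":0,"y":0,"z":0.0004,"ax":0,"ay":0,"az":0,"claw":1},{"x":0,"y":0,"z":0.0006,"ax":0,"ay":0,"az":0,"claw":1},{"x":0,"y":0,"z":0.0008,"ax":0,"ay":0,"az":0,"claw":1},{"x":0,"y":0,"z":0.001,"ax":0,"ay":0,"az":0,"claw":1}]' >/dev/null; python3 st.py;python3 rp.py; python3 st.py
```

```text
t 30.9167 tcp [ 0.4922 -0.1031  0.1515] F [ 2.42 -1.32  3.94] T [-0.14 -0.9  -0.03] bend [ 0.5768 -0.1106  0.1784]
railpos 17.846 15
t 31.3833 tcp [ 0.4912 -0.103   0.1499] F [ 2.14 -0.78  2.34] T [-0.05 -0.67 -0.04] bend [ 0.5758 -0.1105  0.1766]
railpos 18.577 16
t 31.85 tcp [ 0.4911 -0.103   0.1489] F [1.87 0.52 1.95] T [ 0.07 -0.46  0.03] bend [ 0.5758 -0.1105  0.1756]
railpos 18.915 16
t 31.9 tcp [ 0.4911 -0.103   0.1489] F [1.87 0.85 1.82] T [ 0.08 -0.38  0.01] bend [ 0.5758 -0.1105  0.1756]
```

```bash
python3 -m crank '[{"x":0,"y":-0.0005,"z":0.0002,"ax":0,"ay":0,"az":0,"claw":1},{"x":0,"y":-0.001,"z":0.0003,"ax":0,"ay":0,"az":0,"claw":1},{"x":0,"y":-0.001,"z":0.0005,"ax":0,"ay":0,"az":0,"claw":1},{"x":0,"y":-0.001,"z":0.0007,"ax":0,"ay":0,"az":0,"claw":1},{"x":0,"y":-0.001,"z":0.0008,"ax":0,"ay":0,"az":0,"claw":1}]' >/dev/null; python3 st.py;python3 rp.py
python3 -m crank '[{"x":0,"y":0,"z":0.0002,"ax":0,"ay":0,"az":0,"claw":1},{"x":0,"y":0,"z":0.0004,"ax":0,"ay":0,"az":0,"claw":1},{"x":0,"y":0,"z":0.0006,"ax":0,"ay":0,"az":0,"claw":1},{"x":0,"y":0,"z":0.0008,"ax":0,"ay":0,"az":0,"claw":1},{"x":0,"y":0,"z":0.0008,"ax":0,"ay":0,"az":0,"claw":1}]' >/dev/null; python3 st.py;python3 rp.py; python3 st.py
```

```text
t 32.3167 tcp [ 0.4921 -0.1031  0.1481] F [-1.36 -0.    0.64] T [ 0.05  0.2  -0.01] bend [ 0.5768 -0.1106  0.1748]
railpos 19.280 17
t 32.7833 tcp [ 0.4924 -0.1032  0.1476] F [-1.94  0.42  1.27] T [0.04 0.28 0.01] bend [ 0.577  -0.1106  0.1743]
railpos 19.375 17
t 32.8333 tcp [ 0.4924 -0.1031  0.1476] F [-1.77  0.35  2.45] T [0.04 0.3  0.03] bend [ 0.577  -0.1106  0.1743]
```

The force is low now (about 2 N). I test whether the sash holds by lifting the hook 3 mm, well within the ring's play.

```bash
python3 -m crank '[{"x":0,"y":0,"z":-0.001,"ax":0,"ay":0,"az":0,"claw":1},{"x":0,"y":0,"z":-0.002,"ax":0,"ay":0,"az":0,"claw":1},{"x":0,"y":0,"z":-0.003,"ax":0,"ay":0,"az":0,"claw":1},{"x":0,"y":0,"z":-0.003,"ax":0,"ay":0,"az":0,"claw":1},{"x":0,"y":0,"z":-0.003,"ax":0,"ay":0,"az":0,"claw":1}]' >/dev/null; python3 avg.py;python3 rp.py
```

```text
33.65 p [ 0.49236 -0.10312  0.15049] F [ 0.11 -0.07 -1.02] T [0.02  0.006 0.008] jt [-0.000e+00 -4.415e+01 -2.910e+00 -3.713e+01 -2.000e-02 -9.000e-02
  0.000e+00]
railpos 19.376 17
```

The sash holds: the rail is unmoved at 19.376 and the hook is free (Fz -1.0 N, the pole's weight). Now I raise the hook to mid-opening and withdraw.

```bash
python3 -m crank '[{"x":0,"y":0,"z":-0.004,"ax":0,"ay":0,"az":0,"claw":1},{"x":0,"y":0,"z":-0.008,"ax":0,"ay":0,"az":0,"claw":1},{"x":0,"y":0,"z":-0.012,"ax":0,"ay":0,"az":0,"claw":1},{"x":0,"y":0,"z":-0.016,"ax":0,"ay":0,"az":0,"claw":1},{"x":0,"y":0,"z":-0.02,"ax":0,"ay":0,"az":0,"claw":1}]' >/dev/null; python3 st.py;python3 rp.py
python3 -m crank '[{"x":0,"y":0.003,"z":0,"ax":0,"ay":0,"az":0,"claw":1},{"x":0,"y":0.006,"z":0,"ax":0,"ay":0,"az":0,"claw":1},{"x":0,"y":0.009,"z":0,"ax":0,"ay":0,"az":0,"claw":1},{"x":0,"y":0.012,"z":0,"ax":0,"ay":0,"az":0,"claw":1},{"x":0,"y":0.015,"z":0,"ax":0,"ay":0,"az":0,"claw":1}]' >/dev/null; python3 st.py;python3 rp.py
```

```text
t 34.1167 tcp [ 0.4925 -0.1031  0.1712] F [ 0.92 -0.39 -1.24] T [0.02 0.02 0.  ] bend [ 0.5772 -0.1106  0.1979]
railpos 19.368 17
t 34.5833 tcp [ 0.4769 -0.1018  0.1704] F [-0.69 -0.37 -2.15] T [0.02 0.03 0.03] bend [ 0.5616 -0.1093  0.1971]
railpos 19.390 17
```

Free so far, and the sash is still. I withdraw fully.

```bash
python3 -m crank '[{"x":0,"y":0.005,"z":0,"ax":0,"ay":0,"az":0,"claw":1},{"x":0,"y":0.01,"z":0,"ax":0,"ay":0,"az":0,"claw":1},{"x":0,"y":0.018,"z":0,"ax":0,"ay":0,"az":0,"claw":1},{"x":0,"y":0.028,"z":0,"ax":0,"ay":0,"az":0,"claw":1},{"x":0,"y":0.04,"z":0,"ax":0,"ay":0,"az":0,"claw":1}]' >/dev/null; python3 st.py;python3 rp.py
python3 -m crank '[{"x":0,"y":0.015,"z":0,"ax":0,"ay":0,"az":0,"claw":1},{"x":0,"y":0.03,"z":0,"ax":0,"ay":0,"az":0,"claw":1},{"x":-0.03,"y":0.04,"z":0,"ax":0,"ay":0,"az":0,"claw":1},{"x":-0.06,"y":0.04,"z":0,"ax":0,"ay":0,"az":0,"claw":1},{"x":-0.1,"y":0.04,"z":0,"ax":0,"ay":0,"az":0,"claw":1}]' >/dev/null; python3 st.py;python3 rp.py
python3 - <<'E'
from h import *
plan([.5156,.2231,.13],2.39)
w=camera("wrist");cv2.imwrite("pics/w9.png",w["color"]);t=camera("top");cv2.imwrite("pics/t9.png",t["color"])
E
```

```text
t 35.05 tcp [ 0.4367 -0.0981  0.1705] F [-1.25 -0.03 -1.23] T [ 0.03  0.07 -0.01] bend [ 0.5214 -0.1056  0.1972]
railpos 19.389 17
t 35.5167 tcp [0.4057 0.0041 0.1706] F [ 1.57 -0.28 -0.91] T [ 0.   -0.09  0.02] bend [ 0.4903 -0.0037  0.1974]
railpos 24.961 23
shift [-0.2183 -0.0911  0.0417] turn/2 [-0.001   0.0007 -0.0625]
```

```bash
python3 - <<'E'
from h import *
import pickle
a=pickle.load(open("c2.pkl","rb"))["wrist"]["color"];b=cv2.imread("pics/w9.png")
for im in(a,b):
    print(im[40:80,276:284].astype(int).mean((1,2)).round(0).astype(int).tolist())
    h=cv2.cvtColor(im,cv2.COLOR_BGR2HSV);m=cv2.inRange(h,(4,150,70),(22,255,255));m[:200]=0;m[:,:240]=0;m[:,320:]=0
    ys,xs=np.nonzero(m);print("orange",xs.min(),xs.max(),ys.min(),ys.max(),xs.mean().round(1),ys.mean().round(1))
    for v in(90,200):
        row=im[v,255:305].astype(int).sum(1)//3;print(v,row.tolist())
E
```

```text
[95, 95, 95, 95, 95, 95, 95, 95, 95, 95, 95, 96, 96, 96, 96, 96, 95, 94, 99, 105, 111, 115, 118, 121, 124, 126, 128, 129, 130, 129, 130, 130, 130, 130, 129, 129, 129, 129, 129, 130]
orange 263 299 237 347 281.3 289.6
90 [156, 156, 156, 156, 156, 156, 156, 156, 156, 156, 156, 156, 155, 150, 127, 93, 88, 96, 103, 108, 113, 117, 120, 125, 130, 135, 137, 136, 132, 126, 121, 117, 113, 109, 104, 97, 98, 123, 149, 156, 157, 157, 156, 156, 156, 157, 156, 156, 156, 156]
200 [113, 113, 113, 113, 114, 114, 115, 115, 115, 116, 116, 116, 116, 115, 115, 107, 85, 85, 94, 102, 108, 113, 116, 119, 121, 124, 126, 127, 125, 122, 119, 116, 113, 108, 101, 94, 96, 111, 116, 116, 116, 117, 123, 139, 153, 157, 157, 157, 157, 157]
[158, 158, 158, 158, 158, 158, 158, 158, 158, 158, 158, 158, 157, 157, 157, 157, 152, 134, 114, 110, 114, 118, 121, 124, 126, 128, 130, 132, 132, 132, 132, 132, 132, 132, 132, 132, 132, 132, 132, 132]
orange 263 299 237 348 281.2 289.7
90 [158, 158, 159, 159, 158, 158, 159, 158, 158, 158, 158, 158, 156, 148, 117, 90, 92, 100, 107, 111, 115, 119, 123, 127, 133, 137, 139, 136, 133, 127, 122, 118, 114, 110, 104, 98, 104, 133, 153, 157, 158, 157, 158, 158, 158, 158, 157, 158, 159, 158]
200 [113, 113, 113, 113, 112, 112, 112, 112, 113, 112, 112, 112, 112, 112, 112, 104, 86, 86, 96, 104, 109, 114, 117, 120, 123, 125, 126, 126, 125, 121, 118, 115, 111, 106, 100, 92, 91, 101, 105, 106, 106, 101, 88, 81, 83, 91, 94, 100, 103, 104]
```

The grip is unchanged (hook tip and handle pixels within 0.5 px). I take the pole back over the stand.

```bash
python3 -m crank '[{"x":-0.04,"y":-0.01,"z":0,"ax":0,"ay":0,"az":-0.012,"claw":1},{"x":-0.08,"y":-0.02,"z":0,"ax":0,"ay":0,"az":-0.025,"claw":1},{"x":-0.12,"y":-0.03,"z":0,"ax":0,"ay":0,"az":-0.04,"claw":1},{"x":-0.15,"y":-0.04,"z":0,"ax":0,"ay":0,"az":-0.05,"claw":1},{"x":-0.18,"y":-0.05,"z":0,"ax":0,"ay":0,"az":-0.0625,"claw":1}]' >/dev/null; python3 rp.py
python3 - <<'E'
from h import *
plan([.5156,.2231,.13],2.39)
E
```

```text
railpos 29.632 28
shift [-0.0354 -0.0433  0.0408] turn/2 [-0.0006  0.0019  0.0005]
```

```bash
python3 -m crank '[{"x":-0.015,"y":-0.02,"z":0.01,"ax":0,"ay":0.001,"az":0,"claw":1},{"x":-0.035,"y":-0.043,"z":0.03,"ax":0,"ay":0.001,"az":0.0005,"claw":1},{"x":-0.035,"y":-0.043,"z":0.04,"ax":0,"ay":0.001,"az":0.0005,"claw":1},{"x":-0.035,"y":-0.043,"z":0.04,"ax":0,"ay":0.001,"az":0.0005,"claw":1},{"x":-0.035,"y":-0.043,"z":0.04,"ax":0,"ay":0.001,"az":0.0005,"claw":1}]' >/dev/null; python3 st.py; python3 rp.py
python3 - <<'E'
from h import *
plan([.5156,.2231,.0317],2.39)
c=camera("scene");cv2.imwrite("pics/s10.png",c["color"]);print(c["color"][195:225,284].sum(1)//3)
E
```

```text
t 36.55 tcp [0.5134 0.2151 0.13  ] F [ 0.29  0.03 -1.03] T [ 0.01 -0.01 -0.03] bend [0.5984 0.2182 0.1565]
railpos 19.300 17
shift [-0.0081 -0.0021  0.0993] turn/2 [ 0.     -0.0013 -0.0033]
[137 136 137 138 137 130 110 105 117 118 118 117 118 120 129 141 138 137
 138 137 136 137 138 137 137 137 136 138 137 137]
```

The sash is still held (rail 19.3). I correct the alignment over the forks.

```bash
python3 -m crank '[{"x":-0.004,"y":-0.001,"z":0.01,"ax":0,"ay":-0.0013,"az":-0.0033,"claw":1},{"x":-0.008,"y":-0.002,"z":0.02,"ax":0,"ay":-0.0013,"az":-0.0033,"claw":1},{"x":-0.008,"y":-0.002,"z":0.03,"ax":0,"ay":-0.0013,"az":-0.0033,"claw":1},{"x":-0.008,"y":-0.002,"z":0.03,"ax":0,"ay":-0.0013,"az":-0.0033,"claw":1},{"x":-0.008,"y":-0.002,"z":0.03,"ax":0,"ay":-0.0013,"az":-0.0033,"claw":1}]' >/dev/null
python3 - <<'E'
from h import *
s=r.read_state();print(s["ee_pos"],s["ft_force"]);plan([.5156,.2231,.0317],2.39)
E
```

```text
[0.51501378 0.22406877 0.09973806] [-0.73234578 -0.4797727  -2.10906145]
shift [ 0.001  -0.0006  0.068 ] turn/2 [0.0007 0.0001 0.0005]
```

```bash
python3 -m crank '[{"x":0.001,"y":-0.0006,"z":0.01,"ax":0.0007,"ay":0,"az":0.0005,"claw":1},{"x":0.001,"y":-0.0006,"z":0.02,"ax":0.0007,"ay":0,"az":0.0005,"claw":1},{"x":0.001,"y":-0.0006,"z":0.028,"ax":0.0007,"ay":0,"az":0.0005,"claw":1},{"x":0.001,"y":-0.0006,"z":0.034,"ax":0.0007,"ay":0,"az":0.0005,"claw":1},{"x":0.001,"y":-0.0006,"z":0.04,"ax":0.0007,"ay":0,"az":0.0005,"claw":1}]' >/dev/null; python3 st.py
python3 -m crank '[{"x":0,"y":0,"z":0.006,"ax":0,"ay":0,"az":0,"claw":1},{"x":0,"y":0,"z":0.012,"ax":0,"ay":0,"az":0,"claw":1},{"x":0,"y":0,"z":0.017,"ax":0,"ay":0,"az":0,"claw":1},{"x":0,"y":0,"z":0.022,"ax":0,"ay":0,"az":0,"claw":1},{"x":0,"y":0,"z":0.026,"ax":0,"ay":0,"az":0,"claw":1}]' >/dev/null; python3 st.py
python3 - <<'E'
from h import *
plan([.5156,.2231,.0317],2.39)
E
```

```text
t 37.4833 tcp [0.516  0.2233 0.0596] F [-0.15 -0.43 -1.24] T [ 0.02  0.06 -0.07] bend [0.6009 0.2268 0.0864]
t 37.9 tcp [0.5162 0.2234 0.034 ] F [ 0.09  0.2  -1.34] T [ 0.01  0.07 -0.03] bend [0.6011 0.2269 0.0608]
shift [0.0003 0.0007 0.0023] turn/2 [-0.0006  0.0004 -0.0002]
```

Pole entered the slots without force. I lower the last 2 mm, release and back off upward.

```bash
python3 -m crank '[{"x":0,"y":0,"z":0.001,"ax":0,"ay":0,"az":0,"claw":1},{"x":0,"y":0,"z":0.002,"ax":0,"ay":0,"az":0,"claw":1},{"x":0,"y":0,"z":0.0023,"ax":0,"ay":0,"az":0,"claw":1},{"x":0,"y":0,"z":0.0023,"ax":0,"ay":0,"az":0,"claw":1},{"x":0,"y":0,"z":0.0023,"ax":0,"ay":0,"az":0,"claw":1}]' >/dev/null; python3 st.py
python3 -m crank '[{"x":0,"y":0,"z":0,"ax":0,"ay":0,"az":0,"claw":0.6},{"x":0,"y":0,"z":0,"ax":0,"ay":0,"az":0,"claw":0.4},{"x":0,"y":0,"z":0,"ax":0,"ay":0,"az":0,"claw":0.2},{"x":0,"y":0,"z":0,"ax":0,"ay":0,"az":0,"claw":0},{"x":0,"y":0,"z":0,"ax":0,"ay":0,"az":0,"claw":0}]'
python3 -m crank '[{"x":0,"y":0,"z":0,"ax":0,"ay":0,"az":0,"claw":0},{"x":0,"y":0,"z":0,"ax":0,"ay":0,"az":0,"claw":0},{"x":0,"y":0,"z":0,"ax":0,"ay":0,"az":0,"claw":0},{"x":0,"y":0,"z":0,"ax":0,"ay":0,"az":0,"claw":0},{"x":0,"y":0,"z":0,"ax":0,"ay":0,"az":0,"claw":0}]'
```

```text
t 38.3167 tcp [0.5165 0.2235 0.0326] F [-0.7   0.83 -1.42] T [0.01 0.03 0.02] bend [0.6014 0.227  0.0594]
time: 38.73
ee_pos: [0.5164, 0.2235, 0.0324]
eef_rot: [0.722, -0.692, 0.0, -0.001]
ft_force: [0.8, -0.8, -0.6]
width: 0.0364
time: 39.15
ee_pos: [0.5163, 0.2234, 0.0323]
eef_rot: [0.722, -0.692, 0.0, -0.001]
ft_force: [0.8, -1.1, 0.3]
width: 0.0434
```

```bash
python3 -m crank '[{"x":0,"y":0,"z":-0.01,"ax":0,"ay":0,"az":0,"claw":0},{"x":0,"y":0,"z":-0.03,"ax":0,"ay":0,"az":0,"claw":0},{"x":0,"y":0,"z":-0.06,"ax":0,"ay":0,"az":0,"claw":0},{"x":0,"y":0,"z":-0.09,"ax":0,"ay":0,"az":0,"claw":0},{"x":0,"y":0,"z":-0.115,"ax":0,"ay":0,"az":0,"claw":0}]'
python3 -m crank '[{"x":0,"y":0,"z":0,"ax":0,"ay":0,"az":0,"claw":-0.5},{"x":0,"y":0,"z":0,"ax":0,"ay":0,"az":0,"claw":-1},{"x":0,"y":0,"z":0,"ax":0,"ay":0,"az":0,"claw":-1},{"x":0,"y":0,"z":0,"ax":0,"ay":0,"az":0,"claw":-1},{"x":0,"y":0,"z":0,"ax":0,"ay":0,"az":0,"claw":-1}]' >/dev/null
python3 rp.py
python3 - <<'E'
from h import *
import pickle
w,s=camera("wrist"),camera("scene");w0=pickle.load(open("w1.pkl","rb"))
st=r.read_state();print(st["ee_pos"])
for c in(w0,w):
    h=cv2.cvtColor(c["color"],cv2.COLOR_BGR2HSV);k,l,q,ce=cv2.connectedComponentsWithStats(cv2.inRange(h,(4,150,70),(22,255,255)))
    for i in range(1,k):
        if q[i,4]>300: print(q[i],onz(c,*ce[i],.07).round(4))
z=lambda im,v,h,u,ww:cv2.resize(im[v:v+h,u:u+ww],(400,300),interpolation=cv2.INTER_CUBIC)
cv2.imwrite("pics/end.png",np.vstack([np.hstack([z(w["color"],20,270,120,360),z(w0["color"],20,270,120,360)]),np.hstack([z(s["color"],275,60,180,80),z(s["color"],120,180,210,240)])]))
E
```

```text
time: 39.57
ee_pos: [0.5162, 0.2238, 0.1501]
eef_rot: [0.722, -0.692, 0.0, -0.001]
ft_force: [1.1, 0.7, -0.2]
width: 0.0435
railpos 19.305 17
[0.51585228 0.22323944 0.14669686]
[ 97  94  29  47 652] [0.5722 0.3339 0.07  ]
[ 274  173   21   71 1386] [0.5166 0.223  0.07  ]
[ 96  99  30  47 650] [0.5726 0.3338 0.07  ]
[ 271  177   21   70 1384] [0.5177 0.2225 0.07  ]
```

View pics/end.png

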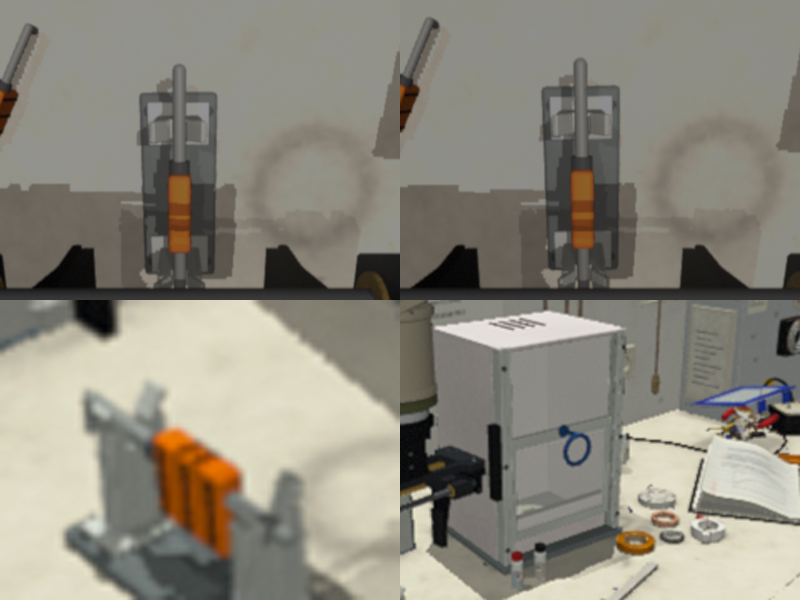

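The pole lies in both forks as before, moved about 1 mm at (0.5177,0.2225) against (0.5166,0.2230). The ring is down at about (316,210) and the rail unchanged at 19.3. The vials and tape roll stand in their places, and the gripper is clear. I hand in.

```bash
python3 -c "
from bench import close_job
print(close_job())"; python3 rp.py
```

```text
the job is handed in; nothing more can be done
None
the job is handed in; nothing more can be done
```

The sash is down and held by its catch, and the pole is back in its stand. I handed the job in at about 40 s of the 72 s allowed; no verdict was reported.

- **Drawing down:** I hooked the ring and drew the sash down to a travel of about 0.133 m. The catch's hump began near 0.1215 m.
- **Force on the ring:** My readings put the load at the hump at about 9–10 N of vertical pull. With the side force that came to about 10.5 N, under the 12 N limit. This is more than the stated catch, spring and friction add up to, and I did not fully explain it. Some of it was side friction at the hook, which I relieved by easing the hook back.
- **Catch check:** On my first rest at about 0.123 m the sash still followed the hook up, so I pressed on. After the snap I lifted the hook free and the sash stayed put. In the clear views its rail stayed within about 0.1 px through unhooking, the return and the last look. Two readings during the return did not fit (25.0 and 29.6 against about 19.3); I put these down to the arm blocking the view.
- **Pole check:** The wrist camera shows it in both forks, hook end the right way, about 1 mm from where it lay.
- **Surroundings:** In the last picture the vials and the tape roll look unmoved and the gripper is open and clear. I judged that by eye and did not measure it. I saw no sign of the hand or arm touching the hood, but had no direct reading of that.

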